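# Lock the tea chest with the one key that fits

### The arm

A 7-joint arm with a two-finger parallel gripper is mounted at the origin on the work surface. World frame = base frame: x ahead of the robot, y to its left, z up, the work surface at z = 0. Lengths are in m, angles in rad, forces in N, time in s.
With the tool pointing down it reaches from about 0.4 to 0.85 m from the base axis. Payload 10.4 kg.
Tool frame: the origin (TCP) lies on the mounting face of the last link; the fingertips stand r.tips_ahead ahead of it and the grasp point (between the pads) lies 164 mm ahead of it (r.tips_ahead is the distance from the TCP to the fingertips, in m); z points along the fingers, y is the line along which they close (so a half turn about z gives the same grasp; the last joint's range is limited). The gripper opens to 87 mm and grips with 3 to 60 N. Pads are 19 mm wide; open, the fingers measure 117 mm over their backs; the gripper's body (75 mm by 190 mm) begins 51 mm behind the grasp point.
Start: joints at [-1.204, 0.332, -0.065, 1.46, 0.022, 1.35, -0.088], TCP at [0.237, 0.578, 0.405] pointing down, gripper open.
Joint ranges: [-2.6, 2.6], [-0.5, 2.12], [-1.47, 1.34], [0.16, 2.42], [-1.27, 4.41], [0.06, 2.06], [-2.6, 2.6]. Speed limits (rad/s): [2.22, 2.22, 2.79, 2.79, 3.14, 3.14, 3.14].

### API

Orientations are given as a unit quaternion [x, y, z, w].
In Python, from bench import telemetry, imaging, job, r gives the robot as it stands.
- The arm moves only by the tool move_arm, never from a script. Its argument "steps" is a list of rows, each an object of numbers: "dx", "dy", "dz": the shift along the tool's x, y, z in cm; "spin": the turn about the tool's z in rad. In form: [{"dx": .., "dy": .., "dz": .., "spin": ..}, ...]. A call has 1 to 12 rows; each row shifts and turns the commanded pose from where the row before left it, along the tool's axes as they then stand; what a row does not reach is not made up. A row lasts 1/10 s, in which the tool goes at most 50 mm and 8.59 degrees, less where a joint would pass 70% of its speed; a pose out of reach is approached as far as the arm can. A call with a gripper value outside its range is refused whole. "claw" is the finger opening in cm, from 0 to 8.7, set as the call begins (left out, the last holds). The fingers move at their own pace and stop on an object; "squeeze" is the grip in N (left out, the last holds). Time passes only in rows, so rows that do not move let the fingers close. It gives the time, the measured TCP pose, the force, the opening and the grip force at its end, in the units of the state.
- telemetry.read_state(): the state, without advancing time (a new reading comes with each control period).
- imaging.camera(name): name is "scene" or "top" or "wrist"; returns a dict with "img" (420x560x3 uint8, red, green, blue), "camera_matrix" (3x3 intrinsics, pixels), "R" (3x3) and "t" (3): a world point X has camera coordinates R X + t. Camera axes: x right, y down, z forward; pixel columns grow to the right and rows downward; lengths in m; the calibration is good to about 2 mm. A picture is of the moment at which its call begins. There is no depth.
- job.close_job(): hands the job in; it is judged then, once.
The state is a dict: "time": time; "joint_positions": joint angles; "joint_vel": joint speeds; "joint_torque": joint torques, N m; "ee_pos": TCP position; "eef_rot": TCP orientation; "ft_force": force on the tool from outside, world axes, zero at the start; "torque": the same for the moment, N m; "width": finger opening in m; "grip_force": force on a finger pad.
Only numpy, scipy, OpenCV 4.12 (cv2) and the standard library are available. Lean on these libraries where they do the work, as an engineer would, in place of code of your own. Each camera call takes 0.05 s, during which the arm holds its last target. There are 200 camera calls.

### The job

Lock up the tea chest: press its lid fully down, then try the keys from the stand in its lock one after another, putting each wrong key back in the stand, until you find the one that turns it, and turn that one clockwise as far as it goes. Then tug the lid up, by the key or under its front lip, to feel that the bolt holds it shut; if the lid comes open, press it down and lock it again. Leave the right key in the lock.

Things in the scene. Friction and masses are not known exactly. Their poses are not given: they have to be found in the camera images.
- chest: Fixed oak tea chest, 200 mm deep (x), 240 mm wide (y), 115 mm high with the lid down. Origin: centre of the underside; x runs from its front to its hinges, z up. The flat lid is 16 mm thick, hinged along the far (+x) edge at height 99 mm and overhangs the front by 12 mm, the sides by 4 mm.
- lid (a joint): Opening angle of the chest's lid, rad: 0 fully down, positive open; starts a few degrees ajar. Stiff hinge: it stays where left; 2 or 3 N down at the lock closes it, about 7 N up lifts it. Once locked it still lifts to about 0.027 (4 mm at the lock), where the bolt stops it firmly. If it is over 0.025 open when the key turns, the bolt hits its strike or passes over it and does not catch.
- lid_front (a point): A clear spot on top of the lid (moves with it), 20 mm behind the lid's front edge and 75 mm to the -y side of its middle: a place to press.
- keyhole (a point): The lock's axis at the top face of the lid, 57 mm behind the lid's front edge; moves with the lid, axes parallel to the chest's when the lid is down. The keyhole is 13 mm wide (x +-6.5 mm); in y it runs from -7 to +20.5 mm, so a key goes in only with its bit to +y. It goes through the 16 mm lid; the lock is 56 mm deep from the lid's top.
- lock (a joint): Angle of the lock's bolt, rad: 0 unlocked (start), 1.15 fully thrown; grows as the key turns clockwise seen from above. The key has 0.25 to 0.4 rad of free play first; full throw takes about 1.5 rad of key, 0.1 N m. Wards inside stop a wrong key hard at about 0.2 rad (lock stays near 0, below 0.35 even if forced), and the right one too unless its collar is down on the lid within 3 mm.
- stand: Fixed dark carved wooden key stand, 66 mm (x) by 200 mm (y), 66 mm high; origin at the centre of its underside. Three steel keys (110 g, 99 mm long) stand upright in its slots in unknown order. They look alike; only one turns the lock. At the end the stand must bear the weight of the two wrong keys.
- slot_1 (a point): Top of the stand on the shaft axis of the key in the slot nearest the stand's -y end; axes parallel to the stand's. Each slot is 14 mm wide (x +-7 mm), runs in y from -14 to +28 mm and is 60 mm deep. The key's round collar, 22 mm across and 5 mm high, rests on the stand's top here (later on the lid's top).
- slot_2 (a point): The same for the middle slot (60 mm further to +y). Above its collar each key has a flat bow to grip: 36 mm wide along y, 10 mm thick along x, 40 mm high, from 5 to 45 mm above this point. Below the collar is a shaft 8 mm thick, its tip 54 mm below this point.
- slot_3 (a point): The same for the slot nearest the +y end (60 mm further). Each key's bit is a plate 5 mm thick in the plane of the bow, reaching 18 mm from the shaft axis, 19 to 51 mm below the collar's underside; in the stand it points to the stand's +y. In the lock, once turned 0.5 rad or more, the bit is under the lid: the key cannot come out, and pulling it up (3 mm of slack) lifts the lid.
- teapot: Bystander: white porcelain teapot, 200 mm over spout and handle, 128 mm high, origin at the centre of the underside. Leave it alone.
- sugar_tin: Bystander: stainless sugar tin, 90 mm across, 127 mm high, origin at the centre of the underside. Leave it alone.
- egg_cup_1: Bystander: clay egg cup, 52 mm across, 64 mm high, origin at the centre of the underside. Leave it alone.
- egg_cup_2: Bystander: a second clay egg cup of the same size. Leave it alone.
Things that resemble listed ones, but are neither listed nor needed, are in the scene too. Several things have the shape of the stand; the one meant has the colours described above.

How it is judged:
By the outcome, as a careful person would: the job done as asked, in the order asked, and still so for the second after the job is handed in, with the robot touching nothing.
It also fails if it takes over 72 s, if anything falls off the work surface, if the arm or the gripper's body presses on something with over 40 N, if the wrist force passes 120 N, or if a joint passes its speed limit or range.

## Working session

There is one attempt and no reset: what is moved stays moved. The work goes in short steps, Python scripts to look and compute and a tool call to move; the robot and the scene stay as the last step left them, time stands still between calls to the robot, and variables do not carry over. Pictures are saved under pics/ and viewed, at most 10 in all, crops included, and the job is handed in when it is done.

Besides the shell and the picture viewer there is one more tool, called after "Emit:" as a command line: name --argument value ..., lists and objects as JSON in quotes. move_arm: Moves the arm, as the interface text tells. Its arguments: {"type":"object","properties":{"steps":{"type":"array","items":{"type":"object","properties":{"dx":{"type":"number"},"dy":{"type":"number"},"dz":{"type":"number"},"spin":{"type":"number"}}}},"claw":{"type":"number"},"squeeze":{"type":"number"}},"required":["steps"]}

```bash
ls; mkdir -p pics
python3 - <<'E'
from bench import telemetry, imaging, job, r
import cv2,numpy as np
print({k:np.round(v,3) for k,v in telemetry.read_state().items()}, r.tips_ahead)
for n in ["scene","top"]:
    c=imaging.camera(n); cv2.imwrite(f"pics/{n}0.png",c["img"][:,:,::-1]); np.savez(f"{n}0.npz",**c)
    print(n,c["camera_matrix"].round(1).tolist(),c["R"].round(3).tolist(),c["t"].round(3), (-c["R"].T@c["t"]).round(3))
E
```

```text
pics
{'time': np.float64(0.0), 'joint_positions': array([-1.204,  0.333, -0.065,  1.461,  0.022,  1.35 , -0.089]), 'joint_vel': array([ 0.001, -0.   ,  0.001, -0.001,  0.   ,  0.001,  0.001]), 'joint_torque': array([ 0.0000e+00, -6.2326e+01,  2.4000e-02, -3.8991e+01, -6.1000e-02,
        4.0000e-02,  0.0000e+00]), 'ee_pos': array([0.237, 0.578, 0.404]), 'eef_rot': array([ 0.194,  0.981, -0.001, -0.   ]), 'ft_force': array([-0.644, -0.116, -0.29 ]), 'torque': array([0.009, 0.015, 0.018]), 'grip_force': np.float64(0.0), 'width': np.float64(0.087)} 0.1822
scene [[398.6, 0.0, 286.2], [0.0, 398.6, 204.6], [0.0, 0.0, 1.0]] [[-0.494, 0.87, -0.014], [0.748, 0.416, -0.518], [-0.444, -0.266, -0.855]] [ 0.281 -0.322  1.501] [1.046 0.289 1.121]
top [[414.5, 0.0, 281.3], [0.0, 414.5, 209.0], [0.0, 0.0, 1.0]] [[-0.01, -1.0, 0.023], [-0.99, 0.007, -0.139], [0.138, -0.024, -0.99]] [-0.048  0.527  1.302] [ 0.341 -0.02   1.363]
```

View pics/scene0.png

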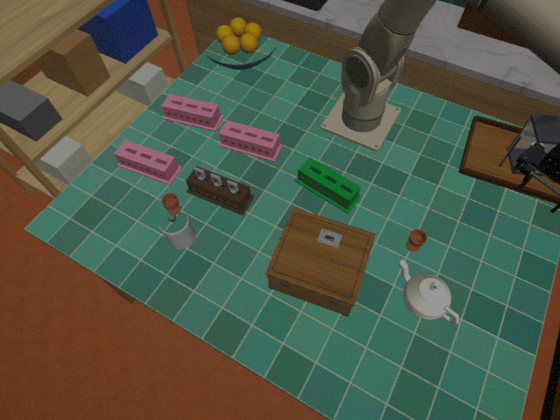

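View pics/top0.png

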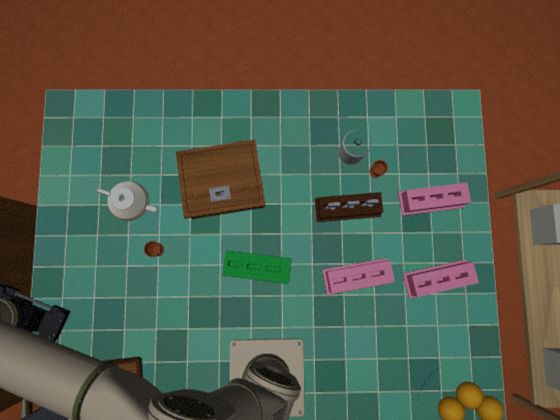

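The dark brown stand with keys is at scene (220,190) / top (349,206). Look-alikes are the pink stands at top (435,198), (359,276) and (441,279), and the green one at (257,267). I choose the dark one. The chest is at top (221,180) with its keyhole plate at (220,194). I'll check both in one close crop.

Run:
```python
import cv2,numpy as np
a=cv2.imread("pics/top0.png"); s=cv2.imread("pics/scene0.png")
A=cv2.resize(a[185:227,310:390],(800,420)[0:2] and (400,210),interpolation=cv2.INTER_CUBIC)
B=cv2.resize(a[135:225,170:270],(400,360),interpolation=cv2.INTER_CUBIC)
C=cv2.resize(s[160:215,180:260],(400,275),interpolation=cv2.INTER_CUBIC)
D=cv2.resize(s[225:265,300:360],(400,267),interpolation=cv2.INTER_CUBIC)
o=np.zeros((600,800,3),np.uint8)
o[:210,:400]=A;o[210:570,:400]=B;o[:275,400:]=C;o[280:547,400:]=D
cv2.imwrite("pics/crop0.png",o)
```

```text
(no output)
```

View pics/crop0.png

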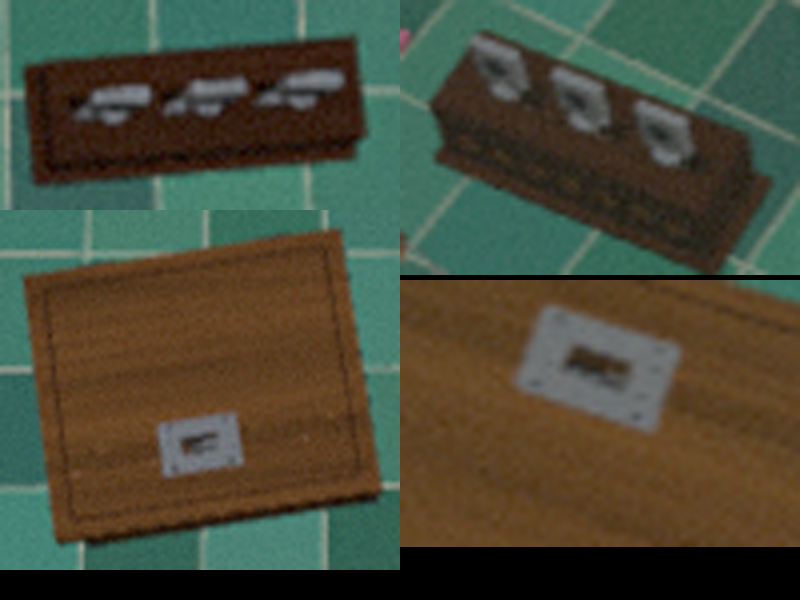

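The crop confirms the dark stand. Its slots extend left of the collars (world +y), collars near top pixels (333,208), (351,206) and (370,205). The keyhole plate is centred near top (220,196), with the chest front facing the robot.

```bash
cat > h.py <<'E'
from bench import telemetry, imaging, job, r
import cv2,numpy as np
from scipy.spatial.transform import Rotation as Ro
def ray(c,px,z):
    d=c["R"].T@np.linalg.inv(c["camera_matrix"])@[px[0],px[1],1]; o=-c["R"].T@c["t"]
    return o+d*(z-o[2])/d[2]
def proj(c,X):
    p=c["camera_matrix"]@(c["R"]@np.array(X)+c["t"]); return p[:2]/p[2]
def st():
    s=telemetry.read_state(); R=Ro.from_quat(s["eef_rot"]).as_matrix(); return s,np.array(s["ee_pos"]),R
def go(target,yaw):
    """shift (cm, present tool axes) and spin to bring grasp point to target with tool y at yaw"""
    s,p,R=st(); g=p+R[:,2]*.164
    now=np.arctan2(R[1,1],R[0,1]); sp=-(yaw-now); sp=(sp+np.pi)%(2*np.pi)-np.pi
    print("t",round(s["time"],2),"grasp",g.round(4),"yaw",round(now,4),"j7",round(s["joint_positions"][6],2),"d(cm)",(R.T@(np.array(target)-g)*100).round(2),"spin",round(sp,3))
E
python3 - <<'E'
from h import *
T=np.load("top0.npz");S=np.load("scene0.npz")
k=[ray(T,p,.0685) for p in [(332.8,208.4),(351.4,206.4),(370,205.4)]]
print(np.round(k,4)); 
P=[ray(T,(170+x/4,135+y/4),.12) for x,y in [(158,424),(237,412),(243,466),(164,478),(25,275),(342,230),(380,492),(56,541)]]
print(np.round(P,4))
# stand outline base (dark)
h=cv2.cvtColor(T["img"],cv2.COLOR_RGB2HSV); g=T["img"].astype(int)
m=((g.max(2)<75)&(g[:,:,0]>g[:,:,1])).astype(np.uint8)[185:230,305:395]
m=cv2.morphologyEx(m,cv2.MORPH_CLOSE,np.ones((7,7)))
c=max(cv2.findContours(m,0,2)[0],key=cv2.contourArea)+[305,185]
print(cv2.minAreaRect(c.astype(np.int32)),[ray(T,p,.05).round(3) for p in cv2.boxPoints(cv2.minAreaRect(c.astype(np.int32)))])
go(np.append((k[1])[:2],.24),.07)
E
```

```text
[[ 0.523  -0.2151  0.0685]
 [ 0.529  -0.2744  0.0685]
 [ 0.5318 -0.3338  0.0685]]
[[ 0.4201  0.1645  0.12  ]
 [ 0.4285  0.1058  0.12  ]
 [ 0.3883  0.1011  0.12  ]
 [ 0.38    0.1595  0.12  ]
 [ 0.5332  0.266   0.12  ]
 [ 0.5662  0.0272  0.12  ]
 [ 0.3681 -0.0008  0.12  ]
 [ 0.3345  0.2383  0.12  ]]
((348.554443359375, 206.62570190429688), (23.953086853027344, 66.57485961914062), 85.03025817871094) [array([ 0.561, -0.159,  0.05 ]), array([ 0.579, -0.375,  0.05 ]), array([ 0.501, -0.378,  0.05 ]), array([ 0.484, -0.164,  0.05 ])]
t 0.1 grasp [0.2374 0.5778 0.24  ] yaw 1.181 j7 -0.09 d(cm) [-59.36 -67.75   0.09] spin 1.111
```

Run:
```python
from h import *
go([.415,.059,.165],.14)
```

```text
t 0.1 grasp [0.2374 0.5778 0.24  ] yaw 1.181 j7 -0.09 d(cm) [-36.14 -41.23   7.56] spin 1.041
```

Emit:
move_arm --steps '[{"dx": -3, "dy": -3.44}, {"dx": -3, "dy": -3.44}, {"dx": -3, "dy": -3.44}, {"dx": -3, "dy": -3.44}, {"dx": -3, "dy": -3.44}, {"dx": -3, "dy": -3.44}, {"dx": -3, "dy": -3.44}, {"dx": -3, "dy": -3.44}, {"dx": -3, "dy": -3.44}, {"dx": -3, "dy": -3.44}, {"dx": -3, "dy": -3.44}, {"dx": -3, "dy": -3.44}]' --claw 0

```text
$.steps[0]: bad value
```

Emit:
move_arm --steps '[{"spin": 0.149}, {"spin": 0.149}, {"spin": 0.149}, {"spin": 0.149}, {"spin": 0.149}, {"spin": 0.149}, {"spin": 0.149}, {}]'

```text
$.steps[0]: bad value
```

Run:
```python
from h import *
go([.415,.059,.165],.14); print(st()[0]["ft_force"])
c=imaging.camera("wrist"); np.savez("w1.npz",**c); cv2.imwrite("pics/w1.png",c["img"][:,:,::-1])
```

```text
t 0.1 grasp [0.2374 0.5778 0.24  ] yaw 1.181 j7 -0.09 d(cm) [-36.14 -41.23   7.56] spin 1.041
[ 1.04008164  0.48770551 -0.74403779]
```

View pics/w1.png

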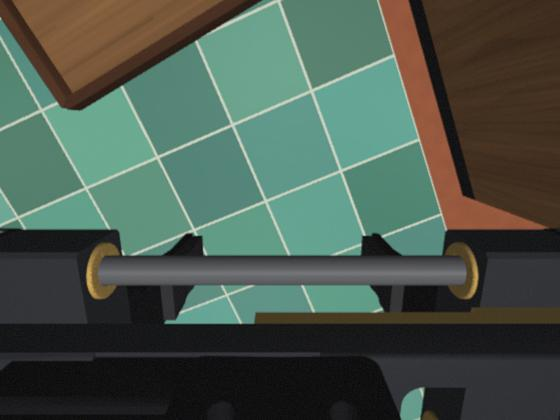

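The move was refused, probably because every row needs all four fields. The wrist view shows the fingers at about (180,290) and (385,290), with the view ahead of them clear.

Emit:
move_arm --steps '[{"dx": -3, "dy": -3.44, "dz": 0, "spin": 0}, {"dx": -3, "dy": -3.44, "dz": 0, "spin": 0}, {"dx": -3, "dy": -3.44, "dz": 0, "spin": 0}, {"dx": -3, "dy": -3.44, "dz": 0, "spin": 0}, {"dx": -3, "dy": -3.44, "dz": 0, "spin": 0}, {"dx": -3, "dy": -3.44, "dz": 0, "spin": 0}, {"dx": -3, "dy": -3.44, "dz": 0, "spin": 0}, {"dx": -3, "dy": -3.44, "dz": 0, "spin": 0}, {"dx": -3, "dy": -3.44, "dz": 0, "spin": 0}, {"dx": -3, "dy": -3.44, "dz": 0, "spin": 0}, {"dx": -3, "dy": -3.44, "dz": 0, "spin": 0}, {"dx": -3, "dy": -3.44, "dz": 0, "spin": 0}]' --claw 0 --squeeze 10

```text
time: 1.35
ee_pos: [0.4137, 0.0575, 0.4048]
eef_rot: [0.194, 0.981, 0.0, 0.0]
ft_force: [0.9, 0.6, 0.1]
width: 0.0027
grip_force: 0.0
```

Emit:
move_arm --steps '[{"dx": 0, "dy": 0, "dz": 0, "spin": 0.149}, {"dx": 0, "dy": 0, "dz": 0, "spin": 0.149}, {"dx": 0, "dy": 0, "dz": 0, "spin": 0.149}, {"dx": 0, "dy": 0, "dz": 0, "spin": 0.149}, {"dx": 0, "dy": 0, "dz": 0, "spin": 0.149}, {"dx": 0, "dy": 0, "dz": 0, "spin": 0.149}, {"dx": 0, "dy": 0, "dz": 0, "spin": 0.149}, {"dx": 0, "dy": 0, "dz": 0, "spin": 0}]'

```text
time: 2.15
ee_pos: [0.4135, 0.0594, 0.4046]
eef_rot: [0.658, 0.753, -0.0, -0.0]
ft_force: [-0.5, -0.1, -0.2]
width: 0.0005
grip_force: 0.0
```

Run:
```python
from h import *
go([.415,.059,.165],.14); print(st()[0]["ft_force"])
c=imaging.camera("wrist"); np.savez("w1.npz",**c); cv2.imwrite("pics/w1.png",c["img"][:,:,::-1])
c=imaging.camera("top"); np.savez("t1.npz",**c)
```

```text
t 2.15 grasp [0.4135 0.0594 0.2406] yaw 0.1353 j7 -0.17 d(cm) [-0.06  0.14  7.56] spin -0.005
[-0.47743815 -0.05002034 -0.21614126]
```

View pics/w1.png

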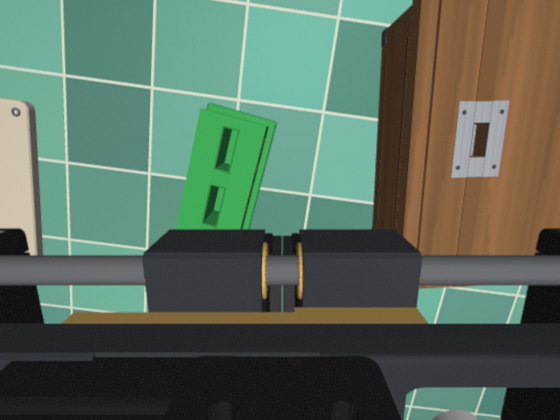

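The wrist view shows the plate at (480,140), with the fingers occluding the bottom. I'll use the calibration to triangulate.

Run:
```python
from h import *
W=np.load("w1.npz");T=np.load("top0.npz")
print(W["camera_matrix"].round(1).tolist(),W["R"].round(3).tolist(),(-W["R"].T@W["t"]).round(3))
print(proj(W,[.4135,.0594,.24]),proj(W,[.4135,.0594,.12]))
for z in(.115,.12,.125):
  print(z,[ray(W,p,z).round(4) for p in [(460,102),(509,99),(500,176),(452,179)]],ray(T,(220,196),z).round(4))
print("green",ray(W,(230,150),.066).round(3),ray(T,(257,262),.066).round(3))
```

```text
[[314.1, 0.0, 281.8], [0.0, 314.1, 207.0], [0.0, 0.0, 1.0]] [[0.991, 0.136, 0.0], [0.132, -0.961, 0.244], [0.034, -0.242, -0.97]] [0.406 0.124 0.384]
[279.27770558 264.16554416] [280.3160136 205.879126 ]
0.115 [array([0.5469, 0.1645, 0.115 ]), array([0.5857, 0.1722, 0.115 ]), array([0.5977, 0.1103, 0.115 ]), array([0.5574, 0.1021, 0.115 ])] [0.557  0.1353 0.115 ]
0.12 [array([0.5443, 0.1638, 0.12  ]), array([0.5824, 0.1713, 0.12  ]), array([0.5941, 0.1105, 0.12  ]), array([0.5545, 0.1025, 0.12  ])] [0.5561 0.1347 0.12  ]
0.125 [array([0.5416, 0.163 , 0.125 ]), array([0.579 , 0.1704, 0.125 ]), array([0.5905, 0.1108, 0.125 ]), array([0.5517, 0.1029, 0.125 ])] [0.5553 0.1341 0.125 ]
green [0.358 0.096 0.066] [0.357 0.025 0.066]
```

My earlier chest numbers missed a 210-row crop offset. I'll recompute.

Run:
```python
from h import *
W=np.load("w1.npz");T=np.load("top0.npz")
P=[ray(T,(170+x/4,135+(y-210)/4),z) for x,y,z in [(158,424,.12),(237,412,.12),(243,466,.12),(164,478,.12),(25,275,.115),(342,230,.115),(380,492,.12),(56,541,.12)]]
print(np.round(P,4))
for a,b in[(0,1),(3,2),(4,5),(7,6)]: d=P[a]-P[b]; print("yaw",np.arctan2(-d[0],d[1]))
print("slot",ray(W,(480,140),.12).round(4), ray(T,(170+198/4,135+232/4),.12).round(4))
y=.14;R2=np.array([[np.cos(y),-np.sin(y)],[np.sin(y),np.cos(y)]])
K=np.array([.567,.132]);print("press",K+R2@[-.037,-.075])
go(np.append(K+R2@[-.037,-.075],.16),y)
```

```text
[[ 0.5794  0.1667  0.12  ]
 [ 0.5884  0.107   0.12  ]
 [ 0.5467  0.1021  0.12  ]
 [ 0.5379  0.1616  0.12  ]
 [ 0.6977  0.2712  0.115 ]
 [ 0.7329  0.0271  0.115 ]
 [ 0.5261 -0.0015  0.12  ]
 [ 0.4905  0.2418  0.12  ]]
yaw 0.14847248032917149
yaw 0.14699519795991098
yaw 0.14295803244259742
yaw 0.14508933538257066
slot [0.5687 0.1371 0.12  ] [0.5654 0.1363 0.12  ]
press [0.54082774 0.05257071]
t 2.25 grasp [0.4135 0.0594 0.2406] yaw 0.1423 j7 -0.16 d(cm) [-2.48 12.51  8.06] spin 0.002
```

Emit:
move_arm --steps '[{"dx": -0.8, "dy": 4.2, "dz": 0, "spin": 0}, {"dx": -0.8, "dy": 4.2, "dz": 0, "spin": 0}, {"dx": -0.8, "dy": 4.1, "dz": 3, "spin": 0}, {"dx": 0, "dy": 0, "dz": 4, "spin": 0}, {"dx": 0, "dy": 0, "dz": 2, "spin": 0}, {"dx": 0, "dy": 0, "dz": 0.8, "spin": 0}, {"dx": 0, "dy": 0, "dz": 0.5, "spin": 0}, {"dx": 0, "dy": 0, "dz": 0.3, "spin": 0}, {"dx": 0, "dy": 0, "dz": 0, "spin": 0}]'

```text
time: 3.15
ee_pos: [0.5398, 0.0531, 0.3005]
eef_rot: [0.656, 0.754, 0.001, 0.0]
ft_force: [0.7, -0.9, 0.5]
width: 0.0004
grip_force: 0.0
```

Emit:
move_arm --steps '[{"dx": 0, "dy": 0, "dz": 0.3, "spin": 0}, {"dx": 0, "dy": 0, "dz": 0.2, "spin": 0}, {"dx": 0, "dy": 0, "dz": 0, "spin": 0}]'

```text
time: 3.45
ee_pos: [0.54, 0.0529, 0.2974]
eef_rot: [0.657, 0.754, 0.001, 0.0]
ft_force: [-10.3, -1.3, 23.0]
width: 0.0009
grip_force: 12.2
```

Run:
```python
from h import *
go([.529,-.2744,.22],.08)
```

```text
t 3.45 grasp [0.5404 0.0532 0.1334] yaw 0.1381 j7 0.05 d(cm) [-32.28  -5.61  -8.72] spin 0.058
```

Emit:
move_arm --steps '[{"dx": 0, "dy": 0, "dz": -4.4, "spin": 0}, {"dx": 0, "dy": 0, "dz": -4.4, "spin": 0}, {"dx": -4.6, "dy": -0.8, "dz": 0, "spin": 0}, {"dx": -4.6, "dy": -0.8, "dz": 0, "spin": 0}, {"dx": -4.6, "dy": -0.8, "dz": 0, "spin": 0}, {"dx": -4.6, "dy": -0.8, "dz": 0, "spin": 0}, {"dx": -4.6, "dy": -0.8, "dz": 0, "spin": 0}, {"dx": -4.6, "dy": -0.8, "dz": 0, "spin": 0}, {"dx": -4.6, "dy": -0.8, "dz": 0, "spin": 0.058}, {"dx": 0, "dy": 0, "dz": 0, "spin": 0}]' --claw 5

```text
time: 4.45
ee_pos: [0.526, -0.2804, 0.3832]
eef_rot: [0.682, 0.731, -0.001, 0.001]
ft_force: [-0.6, 0.4, 0.0]
width: 0.0503
grip_force: 0.0
```

Run:
```python
from h import *
go([.529,-.2744,.22],.08); print(st()[0]["ft_force"])
c=imaging.camera("wrist"); np.savez("w2.npz",**c); cv2.imwrite("pics/w2.png",c["img"][:,:,::-1])
c=imaging.camera("top"); np.savez("t2.npz",**c)
```

```text
t 4.45 grasp [ 0.526  -0.2811  0.2192] yaw 0.0694 j7 0.64 d(cm) [ 0.64  0.34 -0.08] spin -0.011
[-0.62265901  0.40726432  0.02811643]
```

View pics/w2.png

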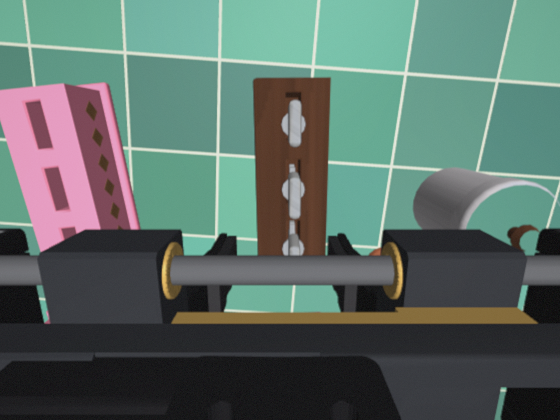

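The wrist view shows the three keys with collars at about (293,124), (293,189) and (293,247). The stand is almost vertical in the image, and slots reach above each collar (+y).

Run:
```python
from h import *
W=np.load("w2.npz")
g=W["img"].astype(int); m=((g.min(2)>105)&(np.ptp(g,axis=2)<30)).astype(np.uint8); m[:,:262]=0;m[:,325:]=0;m[:90]=0;m[258:]=0
n,l,s,ce=cv2.connectedComponentsWithStats(m)
for i in range(1,n):
    if s[i,4]>60:
        x,y,w,h,a=s[i]; print(s[i],ce[i].round(1))
        ys,xs=np.where(l==i)
        # collar = widest: extents in x
        xc=(x+x+w)/2-.5; rows=ys[(xs<x+3)|(xs>x+w-4)]; print(" collar",xc,rows.mean(), ray(W,(xc,rows.mean()),.0700).round(4))
for p in [(255,80),(257,200),(330,80),(328,200)]: print(ray(W,p,.066).round(4))
```

```text
[281 100  25  47 709] [293.8 123.1]
 collar 293.0 123.65517241379311 [ 0.5326 -0.2117  0.07  ]
[282 164  23  55 711] [293.5 192.5]
 collar 293.0 189.140625 [ 0.5374 -0.2715  0.07  ]
[282 221  22  35 403] [292.8 243. ]
 collar 292.5 248.28333333333333 [ 0.5416 -0.3312  0.07  ]
[ 0.4963 -0.1769  0.066 ]
[ 0.5037 -0.2854  0.066 ]
[ 0.5624 -0.1723  0.066 ]
[ 0.5723 -0.2806  0.066 ]
```

Run:
```python
from h import *
go([.5326,-.2117,.093],.075)
```

```text
t 4.55 grasp [ 0.5281 -0.2748  0.2187] yaw 0.0779 j7 0.64 d(cm) [ 6.26  0.94 12.57] spin 0.003
```

Emit:
move_arm --steps '[{"dx": 3.1, "dy": 0.45, "dz": 2, "spin": 0}, {"dx": 3.1, "dy": 0.45, "dz": 3, "spin": 0}, {"dx": 0, "dy": 0, "dz": 2, "spin": 0}, {"dx": 0, "dy": 0, "dz": 2, "spin": 0}, {"dx": 0, "dy": 0, "dz": 2, "spin": 0}, {"dx": 0, "dy": 0, "dz": 1.5, "spin": 0}, {"dx": 0, "dy": 0, "dz": 0, "spin": 0}, {"dx": 0, "dy": 0, "dz": 0, "spin": 0}]'

```text
time: 5.35
ee_pos: [0.5328, -0.2107, 0.2581]
eef_rot: [0.678, 0.735, 0.0, 0.0]
ft_force: [0.8, 0.3, 0.3]
width: 0.0497
grip_force: 0.0
```

Run:
```python
from h import *
go([.5326,-.2117,.093],.075);print(st()[0]["ft_force"])
```

```text
t 5.35 grasp [ 0.5328 -0.2107  0.0941] yaw 0.0809 j7 0.57 d(cm) [-0.1  -0.03  0.11] spin 0.006
[0.79682737 0.261361   0.34480218]
```

Emit:
move_arm --steps '[{"dx": 0, "dy": 0, "dz": 0, "spin": 0}, {"dx": 0, "dy": 0, "dz": 0, "spin": 0}, {"dx": 0, "dy": 0, "dz": 0, "spin": 0}, {"dx": 0, "dy": 0, "dz": 0, "spin": 0}]' --claw 0 --squeeze 40

```text
time: 5.75
ee_pos: [0.5325, -0.2112, 0.2579]
eef_rot: [0.678, 0.735, 0.0, 0.0]
ft_force: [-0.4, -0.2, -0.1]
width: 0.026
grip_force: 0.0
```

Emit:
move_arm --steps '[{"dx": 0, "dy": 0, "dz": -1, "spin": 0}, {"dx": 0, "dy": 0, "dz": -2, "spin": 0}, {"dx": 0, "dy": 0, "dz": -3, "spin": 0}, {"dx": 0, "dy": 0, "dz": -3.5, "spin": 0}, {"dx": 0, "dy": 0, "dz": -3.5, "spin": 0}, {"dx": 0, "dy": 0, "dz": 0, "spin": 0}]'

```text
time: 6.35
ee_pos: [0.533, -0.2121, 0.393]
eef_rot: [0.678, 0.735, 0.002, 0.003]
ft_force: [0.2, -1.5, -1.2]
width: 0.0094
grip_force: 40.0
```

Run:
```python
from h import *
go([.545,.03,.23],.145);print(st()[0]["ft_force"])
```

```text
t 6.35 grasp [ 0.5343 -0.2123  0.229 ] yaw 0.0794 j7 0.5 d(cm) [24.07  2.99 -0.12] spin -0.066
[ 0.20364666 -1.45618965 -1.1920677 ]
```

The fingers hadn't closed fully before the lift, so the key is gripped high. I'll set it back and regrip.

Emit:
move_arm --steps '[{"dx": 0, "dy": 0, "dz": 3, "spin": 0}, {"dx": 0, "dy": 0, "dz": 3, "spin": 0}, {"dx": 0, "dy": 0, "dz": 2, "spin": 0}, {"dx": 0, "dy": 0, "dz": 0.5, "spin": 0}, {"dx": 0, "dy": 0, "dz": 0, "spin": 0}]'

```text
time: 6.85
ee_pos: [0.5322, -0.2111, 0.3023]
eef_rot: [0.678, 0.735, -0.0, -0.001]
ft_force: [-0.2, -0.9, -1.9]
width: 0.0093
grip_force: 40.0
```

Run:
```python
from h import *
go([.5328,-.2107,.0941],.075);s=st()[0];print(s["ft_force"],s["torque"],s["width"])
c=imaging.camera("scene"); im=c["img"][:,:,::-1]
np.savez("s2.npz",**c)
c2=imaging.camera("top")["img"][:,:,::-1]
o=np.hstack([cv2.resize(im[120:220,160:270],(440,400),interpolation=2),cv2.resize(c2[160:230,310:390],(360,400),interpolation=2)])
cv2.imwrite("pics/s2.png",o)
```

```text
t 6.85 grasp [ 0.532  -0.2111  0.1383] yaw 0.0798 j7 0.55 d(cm) [0.03 0.09 4.42] spin 0.005
[-0.2464576  -0.91465499 -1.93201333] [-0.11528561  0.04148461 -0.00338166] 0.009347702438395198
```

View pics/s2.png

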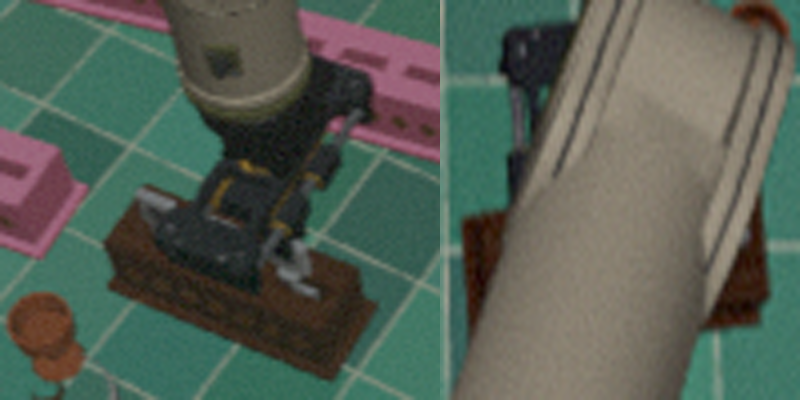

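The scene crop shows the key's bow at (290,250) and its bit at (310,290), still partly in the slot and looking upright. I'll lower it further.

Emit:
move_arm --steps '[{"dx": 0, "dy": 0, "dz": 0.7, "spin": 0}, {"dx": 0, "dy": 0, "dz": 0.7, "spin": 0}, {"dx": 0, "dy": 0, "dz": 0.6, "spin": 0}, {"dx": 0, "dy": 0, "dz": 0, "spin": 0}]'

```text
time: 7.35
ee_pos: [0.5334, -0.2123, 0.2859]
eef_rot: [0.678, 0.735, 0.001, 0.002]
ft_force: [-6.5, 2.0, 29.6]
width: 0.0094
grip_force: 40.3
```

Emit:
move_arm --steps '[{"dx": 0, "dy": 0, "dz": -0.3, "spin": 0}, {"dx": 0, "dy": 0, "dz": 0, "spin": 0}, {"dx": 0, "dy": 0, "dz": 0, "spin": 0}, {"dx": 0, "dy": 0, "dz": 0, "spin": 0}]' --claw 3

```text
time: 7.75
ee_pos: [0.5323, -0.211, 0.2851]
eef_rot: [0.678, 0.735, -0.0, -0.0]
ft_force: [-0.0, -0.6, 0.1]
width: 0.0282
grip_force: 0.0
```

Run:
```python
from h import *
go([.5328,-.2117,.0935],.075);s=st()[0];print(s["ft_force"],s["torque"],s["width"])
c=imaging.camera("scene"); im=c["img"][:,:,::-1]
np.savez("s2.npz",**c)
cv2.imwrite("pics/s3.png",cv2.resize(im[140:230,180:280],(800,600),interpolation=2))
```

```text
t 7.75 grasp [ 0.5322 -0.211   0.1211] yaw 0.0801 j7 0.56 d(cm) [-0.08  0.06  2.76] spin 0.005
[-0.00553734 -0.57164296  0.09439522] [-0.08716141  0.05768427  0.01724953] 0.02824823937609549
```

View pics/s3.png

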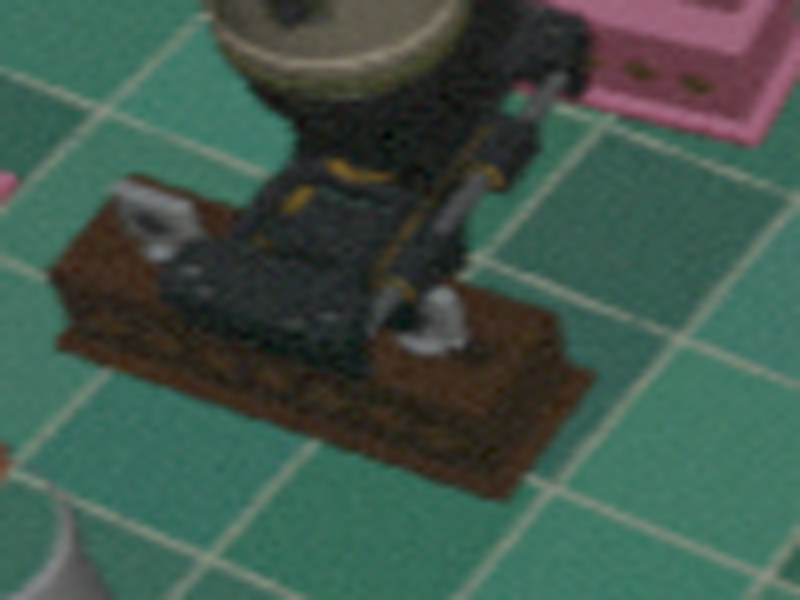

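The key is back upright in slot 3, with its collar on the stand at about (430,345). Now the regrip.

Emit:
move_arm --steps '[{"dx": 0, "dy": 0, "dz": 1.4, "spin": 0}, {"dx": 0, "dy": 0, "dz": 1.4, "spin": 0}, {"dx": 0, "dy": 0, "dz": 0, "spin": 0}, {"dx": 0, "dy": 0, "dz": 0, "spin": 0}]'

```text
time: 8.2
ee_pos: [0.5322, -0.2111, 0.2567]
eef_rot: [0.678, 0.735, -0.001, -0.001]
ft_force: [0.1, -0.3, 0.0]
width: 0.0298
grip_force: 0.0
```

Emit:
move_arm --steps '[{"dx": 0, "dy": 0, "dz": 0, "spin": 0}, {"dx": 0, "dy": 0, "dz": 0, "spin": 0}, {"dx": 0, "dy": 0, "dz": 0, "spin": 0}, {"dx": 0, "dy": 0, "dz": 0, "spin": 0}, {"dx": 0, "dy": 0, "dz": 0, "spin": 0}]' --claw 0

```text
time: 8.7
ee_pos: [0.5325, -0.2111, 0.2578]
eef_rot: [0.678, 0.735, 0.0, 0.0]
ft_force: [0.1, -0.3, 2.8]
width: 0.0097
grip_force: 40.0
```

Emit:
move_arm --steps '[{"dx": 0, "dy": 0, "dz": -1.5, "spin": 0}, {"dx": 0, "dy": 0, "dz": -3.5, "spin": 0}, {"dx": 0, "dy": 0, "dz": -3.8, "spin": 0}, {"dx": 0, "dy": 0, "dz": -3.8, "spin": 0}, {"dx": 4.2, "dy": 0.84, "dz": 0, "spin": 0}, {"dx": 4.2, "dy": 0.84, "dz": 0, "spin": 0}, {"dx": 4.2, "dy": 0.84, "dz": 0, "spin": 0}, {"dx": 4.2, "dy": 0.84, "dz": 0, "spin": 0}, {"dx": 4.2, "dy": 0.84, "dz": 0, "spin": 0}, {"dx": 4.2, "dy": 0.84, "dz": 0, "spin": -0.067}, {"dx": 0, "dy": 0, "dz": 0, "spin": 0}]'

```text
time: 9.8
ee_pos: [0.5624, 0.0511, 0.3841]
eef_rot: [0.649, 0.761, 0.001, -0.001]
ft_force: [0.3, -0.4, -0.9]
width: 0.0096
grip_force: 40.0
```

Run:
```python
from h import *
go([.568,.130,.216],.145);s=st()[0];print(s["ft_force"],s["torque"],s["width"])
c=imaging.camera("wrist"); np.savez("w4.npz",**c); im=c["img"][:,:,::-1]
cv2.imwrite("pics/w4.png",im)
```

```text
t 9.8 grasp [0.5624 0.0515 0.2201] yaw 0.1583 j7 0.07 d(cm) [7.66 1.79 0.43] spin 0.013
[ 0.25160106 -0.41850581 -0.86829463] [-0.05463492  0.02365181 -0.00357462] 0.00955469365395155
```

View pics/w4.png

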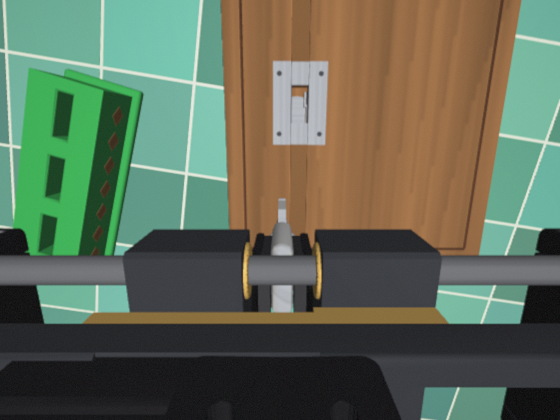

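The wrist view shows the plate at (273–328, 62–145), its hole about (291–308, 84–124), and the held key's bit in front at (282,205). I'll measure the hole more precisely.

Run:
```python
from h import *
W=np.load("w4.npz")
g=W["img"].astype(int)
m=((g.min(2)>110)&(np.ptp(g,axis=2)<35)).astype(np.uint8); m[:,:250]=0;m[:,345:]=0;m[:50]=0;m[155:]=0
c=max(cv2.findContours(m,0,2)[0],key=cv2.contourArea); b=cv2.boxPoints(cv2.minAreaRect(c)); print(b.round(1))
P=np.array([ray(W,p,.1155) for p in b]);print(P.round(4),P.mean(0).round(4))
print("lat",g[104,285:315].sum(1)//3, "\nver", g[76:134,299].sum(1)//3)
H=[ray(W,p,.115) for p in [(291,104),(308,104),(299.5,84),(299.5,124)]]; print(np.round(H,4))
```

```text
[[273. 144.]
 [273.  61.]
 [327.  61.]
 [327. 144.]]
[[0.5485 0.1035 0.1155]
 [0.5394 0.1623 0.1155]
 [0.5783 0.1686 0.1155]
 [0.5898 0.1102 0.1155]] [0.564  0.1362 0.1155]
lat [184 180 182 182 182 156 146 174 186 186 186 186 186 184 185 185 187 183
 144 166 174 135  83 122 175 188 186 186 188 185] 
ver [179 179 178 180 180 181 180 178 157 104  64  82 110 119 119 117 118 117
 117 123 149 176 181 184 186 187 184 184 185 187 186 184 185 185 185 187
 188 188 184 181 181 185 187 183 183 183 183 184 184 181 183 182 182 181
 183 183 184 181]
[[0.5574 0.1349 0.115 ]
 [0.57   0.137  0.115 ]
 [0.5613 0.1499 0.115 ]
 [0.5662 0.1216 0.115 ]]
```

Run:
```python
from h import *
W=np.load("w4.npz"); g=W["img"].astype(int)
G=np.array([.5624,.0515]); y=.1583; ax=np.array([-np.sin(y),np.cos(y)])
for o,z in [(.018,.3841-.1918-.019),(.018,.3841-.1918-.051),(.018,.3841-.1918+.045)]: print(o,z,proj(W,[*(G+ax*o),z]).round(1))
for rr in (203,210,217,225): print(rr,g[rr,268:298].sum(1)//3)
print("col", g[192:228,282].sum(1)//3)
go([.5645,.1294,.216],.145)
```

```text
0.018 0.1733 [279.7 206.5]
0.018 0.1413 [280.  195.8]
0.018 0.2373 [278.9 242.5]
203 [110 109 111 113 113 111 111 111 110 110 124 134 136 135 135 137 135 127
 115 111 114 110 105 102 101 101 102 101 103 101]
210 [110 110 110 112 112 110 109 110 109 117 170 185 186 187 184 185 186 173
 133 113 113 106 102 102 101 102 103 102 100 102]
217 [109 109 110 111 112 111 110 109 108 115 170 186 185 183 184 185 184 171
 134 111 112 105 103 100 101 100 101 102 101 101]
225 [109 110 110 111 111 110  98  95 101 108 113 118 123 127 127 129 131 131
 131 133 132 117 104 101 100 100 100  99 100 101]
col [106 107 107 107 106 112 140 164 156 136 135 135 135 134 134 136 140 167
 184 188 187 186 186 188 186 184 184 182 182 171 144 126 127 127 127 128]
t 9.85 grasp [0.5624 0.0476 0.2202] yaw 0.1529 j7 0.07 d(cm) [8.05 1.45 0.42] spin 0.008
```

Emit:
move_arm --steps '[{"dx": 4.1, "dy": 0.66, "dz": 0, "spin": 0}, {"dx": 4.1, "dy": 0.66, "dz": 0, "spin": 0.008}, {"dx": 0, "dy": 0, "dz": 0.7, "spin": 0}, {"dx": 0, "dy": 0, "dz": 0, "spin": 0}, {"dx": 0, "dy": 0, "dz": 0, "spin": 0}]'

```text
time: 10.35
ee_pos: [0.5637, 0.1252, 0.3771]
eef_rot: [0.657, 0.754, -0.0, 0.0]
ft_force: [-0.1, -0.4, -0.6]
width: 0.0098
grip_force: 40.0
```

Run:
```python
from h import *
c=imaging.camera("wrist"); np.savez("w5.npz",**c); im=c["img"][:,:,::-1]
go([.563,.131,.1425],.145);s=st()[0];print(s["ft_force"],s["torque"],s["width"])
cv2.imwrite("pics/w5.png",cv2.resize(im[120:270,190:390],(800,600),interpolation=2))
```

```text
t 10.4 grasp [0.5639 0.1251 0.2132] yaw 0.1362 j7 -0.08 d(cm) [ 0.6  -0.01  7.07] spin -0.009
[ 0.12048675  0.56162808 -0.59369284] [-0.06356973  0.01930039 -0.02859517] 0.00979207197042911
```

View pics/w5.png

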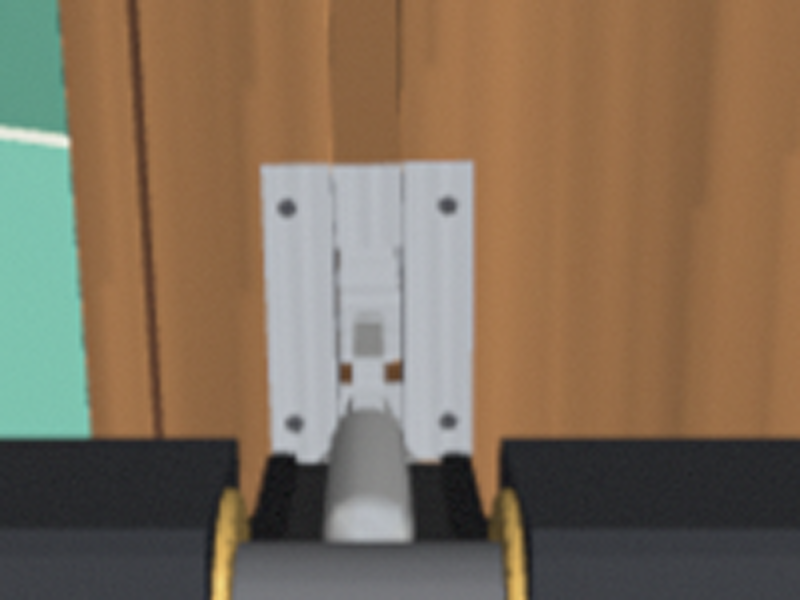

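The final view shows the bit end at crop (369,340), centred in x between the hole edges (337–402). The hole's far edge is near row 245. I'll compare in y.

Run:
```python
from h import *
W=np.load("w5.npz")
print("far edge",ray(W,(282.3,181.3),.115).round(4), "far edge alt", ray(W,(282.3,185),.115).round(4))
z=.3771-.1918
print("bit bottom end seen",ray(W,(282.3,120+310/4),z-.051).round(4),"bit top end seen",ray(W,(282.3,120+357/4),z-.019).round(4))
P=np.array([ray(W,(190+x/4,120+y/4),.1155) for x,y in [(262,165),(472,161),(470,460),(275,462)]]); print(P.round(4),P.mean(0).round(4))
y=.14; G=np.array([.5639,.1251]); print("pred bit end",G+.018*np.array([-np.sin(y),np.cos(y)]))
g=W["img"].astype(int); print(g[165:205,282].sum(1)//3, g[165:205,276].sum(1)//3)
```

```text
far edge [0.562  0.1503 0.115 ] far edge alt [0.5624 0.1474 0.115 ]
bit bottom end seen [0.5631 0.1417 0.1343] bit top end seen [0.5631 0.1412 0.1663]
[[0.5396 0.1628 0.1155]
 [0.5791 0.1691 0.1155]
 [0.5882 0.1096 0.1155]
 [0.5492 0.1038 0.1155]] [0.564  0.1363 0.1155]
pred bit end [0.56138822 0.14292389]
[184 184 184 184 184 183 182 183 183 184 182 182 182 182 182 182 183 185
 187 183 185 185 185 186 187 187 183 181 182 185 186 183 173 165 164 156
 135 133 135 135] [187 185 187 185 186 185 186 184 187 185 188 186 185 186 186 186 185 187
 187 187 186 185 187 186 187 188 183 180 183 187 187 185 182 182 182 182
 182 180 180 183]
```

Emit:
move_arm --steps '[{"dx": 0.6, "dy": 0, "dz": 0, "spin": -0.009}, {"dx": 0, "dy": 0, "dz": 0.5, "spin": 0}, {"dx": 0, "dy": 0, "dz": 0.8, "spin": 0}, {"dx": 0, "dy": 0, "dz": 0.7, "spin": 0}, {"dx": 0, "dy": 0, "dz": 0.5, "spin": 0}, {"dx": 0, "dy": 0, "dz": 0, "spin": 0}]'

```text
time: 11.0
ee_pos: [0.5625, 0.1329, 0.3504]
eef_rot: [0.653, 0.757, -0.001, -0.0]
ft_force: [0.7, 0.3, -0.8]
width: 0.0093
grip_force: 40.0
```

Run:
```python
from h import *
go([.563,.131,.1425],.145);s=st()[0];print(s["ft_force"],s["torque"],s["width"])
```

```text
t 11.0 grasp [0.5622 0.1328 0.1864] yaw 0.1479 j7 -0.07 d(cm) [-0.19  0.06  4.39] spin 0.003
[ 0.69621374  0.25594539 -0.79841522] [-0.07187835  0.03106345 -0.05273075] 0.00934126995334467
```

Emit:
move_arm --steps '[{"dx": -0.1, "dy": 0, "dz": 0.8, "spin": 0}, {"dx": 0, "dy": 0, "dz": 1, "spin": 0}, {"dx": 0, "dy": 0, "dz": 1, "spin": 0}, {"dx": 0, "dy": 0, "dz": 0.8, "spin": 0}, {"dx": 0, "dy": 0, "dz": 0.5, "spin": 0}, {"dx": 0, "dy": 0, "dz": 0.3, "spin": 0}, {"dx": 0, "dy": 0, "dz": 0, "spin": 0}]'

```text
time: 11.7
ee_pos: [0.5629, 0.1321, 0.3074]
eef_rot: [0.653, 0.757, -0.0, -0.0]
ft_force: [-0.8, -0.4, -0.8]
width: 0.0095
grip_force: 40.0
```

Emit:
move_arm --steps '[{"dx": 0, "dy": 0, "dz": 0.15, "spin": 0}, {"dx": 0, "dy": 0, "dz": 0, "spin": 0.1}, {"dx": 0, "dy": 0, "dz": 0, "spin": 0.1}, {"dx": 0, "dy": 0, "dz": 0, "spin": 0.1}, {"dx": 0, "dy": 0, "dz": 0, "spin": 0}]'

```text
time: 12.2
ee_pos: [0.5624, 0.1325, 0.3068]
eef_rot: [0.76, 0.65, -0.0, -0.001]
ft_force: [-6.7, 0.4, 6.8]
width: 0.0098
grip_force: 40.1
```

Run:
```python
from h import *
go([.563,.131,.1425],.145);s=st()[0];print(s["ee_pos"],s["ft_force"],s["torque"],s["width"])
```

```text
t 12.2 grasp [0.5622 0.1327 0.1428] yaw -0.1549 j7 -0.34 d(cm) [-0.15  0.11  0.03] spin -0.3
[0.56241311 0.13252632 0.30679232] [-6.71085791  0.3826234   6.84159044] [0.07077144 1.98484709 0.14230309] 0.009778638807918193
```

Emit:
move_arm --steps '[{"dx": 0, "dy": 0, "dz": 0, "spin": 0.1}, {"dx": 0, "dy": 0, "dz": 0, "spin": 0}]'

```text
time: 12.4
ee_pos: [0.5619, 0.1329, 0.3067]
eef_rot: [0.791, 0.612, -0.001, -0.002]
ft_force: [-10.3, 1.1, 10.3]
width: 0.0099
grip_force: 40.2
```

Run:
```python
from h import *
go([.563,.131,.1425],.145);s=st()[0];print(s["ee_pos"],s["ft_force"],s["torque"],s["width"])
```

```text
t 12.4 grasp [0.5613 0.1331 0.1427] yaw -0.2542 j7 -0.44 d(cm) [-0.16  0.22  0.02] spin -0.399
[0.56186704 0.13285818 0.30671572] [-10.26511977   1.0625503   10.28851482] [0.25504857 3.07474742 0.21230986] 0.009869085376487771
```

Emit:
move_arm --steps '[{"dx": 0, "dy": 0, "dz": 0, "spin": 0.1}, {"dx": 0, "dy": 0, "dz": 0, "spin": 0}]'

```text
time: 12.6
ee_pos: [0.562, 0.133, 0.3068]
eef_rot: [0.82, 0.572, -0.001, -0.001]
ft_force: [-9.7, 1.2, 10.7]
width: 0.0096
grip_force: 40.8
```

Run:
```python
from h import *
go([.563,.131,.1425],.145);s=st()[0];print(s["ee_pos"],s["ft_force"],s["torque"],s["width"],s["eef_rot"])
```

```text
t 12.6 grasp [0.5615 0.1332 0.1428] yaw -0.3537 j7 -0.53 d(cm) [-0.15  0.22  0.03] spin -0.499
[0.56196586 0.13296915 0.30678396] [-9.68474741  1.15310861 10.65996177] [0.3300459  2.98391418 0.48721075] 0.009568424431119885 [ 0.82046819  0.57168973 -0.00082638 -0.00145555]
```

Emit:
move_arm --steps '[{"dx": 0, "dy": 0, "dz": 0, "spin": -0.13}, {"dx": 0, "dy": 0, "dz": 0, "spin": -0.13}, {"dx": 0, "dy": 0, "dz": 0, "spin": -0.12}, {"dx": 0, "dy": 0, "dz": 0, "spin": -0.12}, {"dx": 0, "dy": 0, "dz": 0, "spin": 0}]'

```text
time: 13.1
ee_pos: [0.5631, 0.1321, 0.3068]
eef_rot: [0.652, 0.758, 0.001, 0.0]
ft_force: [-0.2, 1.6, 2.7]
width: 0.0097
grip_force: 40.0
```

Run:
```python
from h import *
go([.563,.131,.1425],.145);s=st()[0];print(s["ee_pos"],s["ft_force"],s["torque"],s["width"],s["eef_rot"])
```

```text
t 13.1 grasp [0.5633 0.1323 0.1428] yaw 0.1499 j7 -0.05 d(cm) [-0.12 -0.05  0.03] spin 0.005
[0.56314079 0.13212731 0.30679664] [-0.21719949  1.6364069   2.66474175] [ 0.00040403  0.12655411 -0.03275209] 0.009699515276161048 [6.52166022e-01 7.58075804e-01 7.20234788e-04 1.91135289e-04]
```

Emit:
move_arm --steps '[{"dx": 0, "dy": 0, "dz": -1, "spin": 0}, {"dx": 0, "dy": 0, "dz": -2.2, "spin": 0}, {"dx": 0, "dy": 0, "dz": -2.5, "spin": 0}, {"dx": 0, "dy": 0, "dz": -2.2, "spin": 0}, {"dx": -4.19, "dy": -1.01, "dz": 0, "spin": 0}, {"dx": -4.19, "dy": -1.01, "dz": 0, "spin": 0}, {"dx": -4.19, "dy": -1.01, "dz": 0, "spin": 0}, {"dx": -4.19, "dy": -1.01, "dz": 0, "spin": 0}, {"dx": -4.19, "dy": -1.01, "dz": 0, "spin": 0}, {"dx": -4.19, "dy": -1.01, "dz": 0, "spin": 0}, {"dx": -4.19, "dy": -1.01, "dz": 0, "spin": 0}, {"dx": -4.19, "dy": -1.01, "dz": 0, "spin": 0.072}]'

```text
time: 14.3
ee_pos: [0.5319, -0.2131, 0.3859]
eef_rot: [0.681, 0.732, 0.0, 0.0]
ft_force: [0.6, 0.1, -1.7]
width: 0.0096
grip_force: 40.0
```

Emit:
move_arm --steps '[{"dx": 0, "dy": 0, "dz": 2, "spin": 0}, {"dx": 0, "dy": 0, "dz": 2, "spin": 0}, {"dx": 0, "dy": 0, "dz": 0, "spin": 0}]'

```text
time: 14.6
ee_pos: [0.5317, -0.2112, 0.3432]
eef_rot: [0.681, 0.732, -0.001, -0.002]
ft_force: [-0.1, 0.1, -1.0]
width: 0.01
grip_force: 40.0
```

Run:
```python
from h import *
go([.5325,-.2111,.0938],.078);s=st()[0];print(s["ee_pos"],s["ft_force"],s["torque"],s["width"],s["eef_rot"])
c=imaging.camera("wrist");np.savez("w6.npz",**c);cv2.imwrite("pics/w6.png",c["img"][:,:,::-1])
```

```text
t 14.6 grasp [ 0.5311 -0.211   0.1792] yaw 0.0728 j7 0.52 d(cm) [-0.03  0.17  8.54] spin -0.005
[ 0.53169367 -0.21115643  0.3432452 ] [-0.11781528  0.07471688 -1.01165389] [-0.00086047  0.07516607  0.00626807] 0.010040162089063092 [ 0.68089767  0.73237605 -0.00095424 -0.00166513]
```

Emit:
move_arm --steps '[{"dx": 0, "dy": 0.1, "dz": 1.5, "spin": 0}, {"dx": 0, "dy": 0, "dz": 1.5, "spin": 0}, {"dx": 0, "dy": 0, "dz": 1.2, "spin": 0}, {"dx": 0, "dy": 0, "dz": 0, "spin": 0}]'

```text
time: 15.05
ee_pos: [0.5329, -0.2108, 0.3009]
eef_rot: [0.68, 0.733, -0.001, -0.001]
ft_force: [-0.0, -0.0, -1.9]
width: 0.0098
grip_force: 40.0
```

Emit:
move_arm --steps '[{"dx": 0, "dy": 0, "dz": 1.5, "spin": 0}, {"dx": 0, "dy": 0, "dz": 1.5, "spin": 0}, {"dx": 0, "dy": 0, "dz": 1, "spin": 0}, {"dx": 0, "dy": 0, "dz": 0.3, "spin": 0}, {"dx": 0, "dy": 0, "dz": 0, "spin": 0}]'

```text
time: 15.55
ee_pos: [0.5333, -0.2113, 0.2595]
eef_rot: [0.68, 0.733, -0.0, -0.0]
ft_force: [0.3, -0.3, -0.6]
width: 0.0098
grip_force: 40.0
```

Emit:
move_arm --steps '[{"dx": 0, "dy": 0, "dz": 0.15, "spin": 0}, {"dx": 0, "dy": 0, "dz": 0, "spin": 0}, {"dx": 0, "dy": 0, "dz": 0, "spin": 0}, {"dx": 0, "dy": 0, "dz": 0, "spin": 0}, {"dx": 0, "dy": 0, "dz": -2.6, "spin": 0}, {"dx": 0, "dy": 0, "dz": -3, "spin": 0}, {"dx": -3, "dy": 0, "dz": 0, "spin": 0}, {"dx": -3, "dy": 0, "dz": 0, "spin": 0}, {"dx": 0, "dy": 0, "dz": 0, "spin": 0}]' --claw 3

```text
time: 16.45
ee_pos: [0.5369, -0.2751, 0.3152]
eef_rot: [0.681, 0.732, -0.001, 0.001]
ft_force: [-0.7, 0.1, -1.2]
width: 0.03
grip_force: 0.0
```

Run:
```python
from h import *
go([.5374,-.2713,.0938],.078);s=st()[0];print(s["ee_pos"],s["ft_force"],s["torque"],s["width"])
c=imaging.camera("wrist");np.savez("w7.npz",**c);g=c["img"].astype(int)
# key 3 collar/bow check: expected pixel of bow top, collar
for X in ([.5328,-.2112,.111],[.5328,-.2112,.071]):print(proj(c,X).round(1))
m=((g.min(2)>105)&(np.ptp(g,axis=2)<30)).astype(np.uint8); m[:,:262]=0;m[:,325:]=0;m[235:]=0
n,l,s,ce=cv2.connectedComponentsWithStats(m);print([ (list(map(int,a)),b.round(1)) for a,b in zip(s[1:],ce[1:]) if a[4]>60])
```

```text
t 16.45 grasp [ 0.537  -0.2755  0.1512] yaw 0.0713 j7 0.66 d(cm) [0.43 0.06 5.74] spin -0.007
[ 0.53692376 -0.27510392  0.31522363] [-0.66463653  0.13700151 -1.16390165] [-0.08183039  0.13123463  0.00631228] 0.030033490782399003
[280.2 129.7]
[280.5 129.2]
[([262, 0, 63, 71, 507], array([300.4,  45.8])), ([268, 100, 32, 64, 1270], array([283.3, 131.3])), ([266, 178, 30, 57, 942], array([280.6, 211.4]))]
```

Emit:
move_arm --steps '[{"dx": 0.3, "dy": 0, "dz": 1.8, "spin": 0}, {"dx": 0, "dy": 0, "dz": 2, "spin": 0}, {"dx": 0, "dy": 0, "dz": 1.8, "spin": 0}, {"dx": 0, "dy": 0, "dz": 0, "spin": 0}, {"dx": 0, "dy": 0, "dz": 0, "spin": 0}]'

```text
time: 17.0
ee_pos: [0.5379, -0.2675, 0.2589]
eef_rot: [0.679, 0.734, 0.0, -0.0]
ft_force: [-1.3, -1.1, -0.4]
width: 0.0301
grip_force: 0.0
```

Run:
```python
from h import *
go([.5374,-.2713,.0938],.075)
```

```text
t 17.0 grasp [ 0.5379 -0.2675  0.0949] yaw 0.0767 j7 0.69 d(cm) [-0.38 -0.08  0.11] spin 0.002
```

Emit:
move_arm --steps '[{"dx": -0.35, "dy": 0, "dz": 0.1, "spin": 0}, {"dx": 0, "dy": 0, "dz": 0, "spin": 0}, {"dx": 0, "dy": 0, "dz": 0, "spin": 0}]'

```text
time: 17.3
ee_pos: [0.5381, -0.2719, 0.2582]
eef_rot: [0.68, 0.733, 0.0, 0.0]
ft_force: [-0.5, -0.2, -0.4]
width: 0.03
grip_force: 0.0
```

Emit:
move_arm --steps '[{"dx": 0, "dy": 0, "dz": 0, "spin": 0}, {"dx": 0, "dy": 0, "dz": 0, "spin": 0}, {"dx": 0, "dy": 0, "dz": 0, "spin": 0}, {"dx": 0, "dy": 0, "dz": 0, "spin": 0}, {"dx": 0, "dy": 0, "dz": 0, "spin": 0}]' --claw 0

```text
time: 17.8
ee_pos: [0.538, -0.2716, 0.2575]
eef_rot: [0.68, 0.733, 0.0, -0.0]
ft_force: [-0.5, 0.3, 0.6]
width: 0.0096
grip_force: 40.0
```

Emit:
move_arm --steps '[{"dx": 0, "dy": 0, "dz": -2, "spin": 0}, {"dx": 0, "dy": 0, "dz": -3.7, "spin": 0}, {"dx": 0, "dy": 0, "dz": -3.8, "spin": 0}, {"dx": 0, "dy": 0, "dz": -3.3, "spin": 0}, {"dx": 0, "dy": 0, "dz": 0, "spin": 0}]'

```text
time: 18.3
ee_pos: [0.5386, -0.2725, 0.3902]
eef_rot: [0.68, 0.733, 0.002, 0.003]
ft_force: [-0.4, -0.1, -1.2]
width: 0.0096
grip_force: 40.0
```

Emit:
move_arm --steps '[{"dx": 4.45, "dy": 0.614, "dz": 0, "spin": 0}, {"dx": 4.45, "dy": 0.614, "dz": 0, "spin": 0}, {"dx": 4.45, "dy": 0.614, "dz": 0, "spin": 0}, {"dx": 4.45, "dy": 0.614, "dz": 0, "spin": 0}, {"dx": 4.45, "dy": 0.614, "dz": 0, "spin": 0}, {"dx": 4.45, "dy": 0.614, "dz": 0, "spin": 0}, {"dx": 4.45, "dy": 0.614, "dz": 0, "spin": 0}, {"dx": 4.45, "dy": 0.614, "dz": 0, "spin": 0}, {"dx": 4.45, "dy": 0.614, "dz": 0, "spin": -0.072}, {"dx": 0, "dy": 0, "dz": 0, "spin": 0}, {"dx": 0, "dy": 0, "dz": 0, "spin": 0}, {"dx": 0, "dy": 0, "dz": 0, "spin": 0}]'

```text
time: 19.5
ee_pos: [0.5627, 0.1307, 0.3851]
eef_rot: [0.654, 0.757, -0.0, -0.0]
ft_force: [-0.3, 0.4, -1.5]
width: 0.0096
grip_force: 40.0
```

Run:
```python
from h import *
go([.5631,.1321,.1425],.148);s=st()[0];print(s["ft_force"],s["width"])
c=imaging.camera("wrist");np.savez("w8.npz",**c)
go([.5631,.1321,.1425],.148)
# compare bit col with w5 reference (282.3), hole edges
g=c["img"].astype(int); print(g[200:212:3,265:300].sum(1+1)//3)
```

```text
t 19.5 grasp [0.5626 0.1305 0.2211] yaw 0.1461 j7 -0.07 d(cm) [0.15 0.08 7.86] spin -0.002
[-0.32288771  0.39266376 -1.47643414] 0.009602718755370485
t 19.55 grasp [0.5627 0.1303 0.2213] yaw 0.1454 j7 -0.07 d(cm) [0.18 0.07 7.88] spin -0.003
[[180 182 187 189 184 180 182 182 181 150 132 166 183 185 186 186 187 187
  187 186 186 183 184 182 181 132 146 180 186 185 189 186 183 180 182]
 [181 181 186 187 185 181 180 182 181 151 132 169 184 180 180 181 182 183
  180 181 180 182 182 185 180 138 148 179 187 186 188 185 183 180 182]
 [180 181 184 188 187 182 182 182 181 163 142 166 177 150 134 133 134 133
  133 132 142 170 179 178 174 137 149 180 186 187 187 186 183 181 181]
 [181 180 184 187 187 182 181 183 183 165 143 169 182 185 185 186 184 188
  186 186 185 182 182 182 180 136 148 181 186 186 189 187 183 180 181]]
```

Emit:
move_arm --steps '[{"dx": 0.1, "dy": 0.05, "dz": 1, "spin": 0}, {"dx": 0, "dy": 0, "dz": 1, "spin": 0}, {"dx": 0, "dy": 0, "dz": 0.8, "spin": 0}, {"dx": 0, "dy": 0, "dz": 0.5, "spin": 0}, {"dx": 0, "dy": 0, "dz": 0, "spin": 0}]'

```text
time: 20.05
ee_pos: [0.5628, 0.1329, 0.3515]
eef_rot: [0.653, 0.757, -0.001, -0.0]
ft_force: [0.2, -0.3, -1.0]
width: 0.0097
grip_force: 40.0
```

Emit:
move_arm --steps '[{"dx": 0, "dy": 0, "dz": 1, "spin": 0}, {"dx": 0, "dy": 0, "dz": 1, "spin": 0}, {"dx": 0, "dy": 0, "dz": 1, "spin": 0}, {"dx": 0, "dy": 0, "dz": 0.9, "spin": 0}, {"dx": 0, "dy": 0, "dz": 0.6, "spin": 0}, {"dx": 0, "dy": 0, "dz": 0.15, "spin": 0}, {"dx": 0, "dy": 0, "dz": 0, "spin": 0}]'

```text
time: 20.75
ee_pos: [0.563, 0.133, 0.3065]
eef_rot: [0.653, 0.757, 0.0, -0.0]
ft_force: [-3.1, -0.7, 5.6]
width: 0.0098
grip_force: 40.0
```

Collar down with 5.6 N. Now the turn.

Emit:
move_arm --steps '[{"dx": 0, "dy": 0, "dz": 0, "spin": 0.13}, {"dx": 0, "dy": 0, "dz": 0, "spin": 0.13}, {"dx": 0, "dy": 0, "dz": 0, "spin": 0.12}, {"dx": 0, "dy": 0, "dz": 0, "spin": 0.1}, {"dx": 0, "dy": 0, "dz": 0, "spin": 0}]'

```text
time: 21.25
ee_pos: [0.5628, 0.1337, 0.3065]
eef_rot: [0.815, 0.579, 0.0, -0.001]
ft_force: [-3.2, 0.5, 5.8]
width: 0.01
grip_force: 40.0
```

Run:
```python
from h import *
go([.5631,.1321,.1425],.148);s=st()[0];print(s["ee_pos"],s["ft_force"],s["torque"],s["width"])
```

```text
t 21.25 grasp [0.5627 0.1339 0.1425] yaw -0.3348 j7 -0.51 d(cm) [-0.16  0.1  -0.  ] spin -0.483
[0.56281362 0.13374739 0.30647515] [-3.20760454  0.49966047  5.82915942] [0.06395077 1.0480404  0.05237121] 0.009973475136304031
```

Only 0.05 N m at 0.48 rad, so this is likely the right key. I'll keep turning.

Emit:
move_arm --steps '[{"dx": 0, "dy": 0, "dz": 0, "spin": 0.12}, {"dx": 0, "dy": 0, "dz": 0, "spin": 0.12}, {"dx": 0, "dy": 0, "dz": 0, "spin": 0.12}, {"dx": 0, "dy": 0, "dz": 0, "spin": 0.12}, {"dx": 0, "dy": 0, "dz": 0, "spin": 0.12}, {"dx": 0, "dy": 0, "dz": 0, "spin": 0.12}, {"dx": 0, "dy": 0, "dz": 0, "spin": 0}]'

```text
time: 21.95
ee_pos: [0.563, 0.1351, 0.3065]
eef_rot: [0.967, 0.255, 0.001, -0.001]
ft_force: [-1.5, 5.0, 2.4]
width: 0.01
grip_force: 40.0
```

Run:
```python
from h import *
go([.5631,.1321,.1425],.148);s=st()[0];print(s["ee_pos"],s["ft_force"],s["torque"],s["width"])
```

```text
t 21.95 grasp [0.5632 0.1356 0.1425] yaw -1.0542 j7 -1.19 d(cm) [-0.18  0.3  -0.  ] spin -1.202
[0.56302414 0.13508378 0.30649851] [-1.47501332  4.97041697  2.42328327] [1.22320924 0.30671039 0.01785619] 0.010044420962403216
```

Emit:
move_arm --steps '[{"dx": 0, "dy": 0, "dz": 0.05, "spin": 0.12}, {"dx": 0, "dy": 0, "dz": 0, "spin": 0.12}, {"dx": 0, "dy": 0, "dz": 0, "spin": 0.1}, {"dx": 0, "dy": 0, "dz": 0, "spin": 0}]'

```text
time: 22.35
ee_pos: [0.5633, 0.1351, 0.3064]
eef_rot: [0.996, 0.089, 0.001, -0.002]
ft_force: [0.1, 5.3, 5.7]
width: 0.0098
grip_force: 40.0
```

Run:
```python
from h import *
go([.5631,.1321,.1425],.148);s=st()[0];print(s["ee_pos"],s["ft_force"],s["torque"],s["width"])
```

```text
t 22.35 grasp [0.5636 0.1356 0.1424] yaw -1.3936 j7 -1.51 d(cm) [-0.11  0.34 -0.01] spin -1.542
[0.56332804 0.13506844 0.30642617] [0.12263613 5.28649765 5.68433368] [1.26321758 0.34432296 0.06954081] 0.009771149372255549
```

Emit:
move_arm --steps '[{"dx": 0, "dy": 0, "dz": 0, "spin": 0.1}, {"dx": 0, "dy": 0, "dz": 0, "spin": 0}]'

```text
time: 22.55
ee_pos: [0.5633, 0.135, 0.3065]
eef_rot: [0.999, 0.039, 0.001, -0.002]
ft_force: [-1.2, 4.1, 6.0]
width: 0.0099
grip_force: 40.0
```

Run:
```python
from h import *
go([.5631,.1321,.1425],.148);s=st()[0];print(s["ee_pos"],s["ft_force"],s["torque"],s["width"])
```

```text
t 22.55 grasp [0.5636 0.1356 0.1425] yaw -1.4933 j7 -1.6 d(cm) [-0.08  0.34 -0.  ] spin -1.641
[0.56330865 0.13501794 0.30646421] [-1.22228289  4.07313316  6.02835612] [1.16562581 0.32692908 0.0497721 ] 0.009873013964353528
```

No stop yet, so I'll continue.

Emit:
move_arm --steps '[{"dx": 0, "dy": 0, "dz": 0, "spin": 0.1}, {"dx": 0, "dy": 0, "dz": 0, "spin": 0.08}, {"dx": 0, "dy": 0, "dz": 0, "spin": 0}]'

```text
time: 22.85
ee_pos: [0.5633, 0.1358, 0.3065]
eef_rot: [0.999, -0.051, 0.001, -0.002]
ft_force: [-0.7, 7.8, 5.4]
width: 0.0097
grip_force: 40.1
```

Run:
```python
from h import *
go([.5631,.1321,.1425],.148);s=st()[0];print(s["ee_pos"],s["ft_force"],s["torque"],s["width"])
```

```text
t 22.85 grasp [0.5636 0.1366 0.1425] yaw -1.672 j7 -1.77 d(cm) [-0.    0.45 -0.01] spin -1.82
[0.56325435 0.13581224 0.30646606] [-0.69360018  7.81880914  5.37146061] [2.03073861 0.40593529 0.08680635] 0.009693748066264194
```

Emit:
move_arm --steps '[{"dx": 0, "dy": 0, "dz": 0, "spin": 0.1}, {"dx": 0, "dy": 0, "dz": 0, "spin": 0}]'

```text
time: 23.05
ee_pos: [0.5631, 0.1366, 0.3065]
eef_rot: [0.995, -0.1, 0.001, -0.003]
ft_force: [-1.5, 10.2, 6.5]
width: 0.0098
grip_force: 40.1
```

Run:
```python
from h import *
go([.5631,.1321,.1425],.148);s=st()[0];print(s["ee_pos"],s["ft_force"],s["torque"],s["width"])
```

```text
t 23.05 grasp [0.5634 0.1375 0.1425] yaw -1.7716 j7 -1.86 d(cm) [ 0.08  0.54 -0.  ] spin -1.92
[0.56313749 0.13658819 0.30648984] [-1.50719817 10.19478981  6.49493874] [2.70231534 0.62616324 0.1336411 ] 0.009810008237401477
```

Emit:
move_arm --steps '[{"dx": 0, "dy": 0, "dz": 0, "spin": 0.12}, {"dx": 0, "dy": 0, "dz": 0, "spin": 0}, {"dx": 0, "dy": 0, "dz": 0, "spin": 0}]'

```text
time: 23.35
ee_pos: [0.5629, 0.1372, 0.3065]
eef_rot: [0.987, -0.158, -0.0, -0.003]
ft_force: [-4.0, 13.1, 7.0]
width: 0.01
grip_force: 40.1
```

Run:
```python
from h import *
go([.5631,.1321,.1425],.148);s=st()[0];print(s["ee_pos"],s["ft_force"],s["torque"],s["width"])
```

```text
t 23.35 grasp [0.563  0.1383 0.1425] yaw -1.8878 j7 -1.97 d(cm) [ 0.2   0.59 -0.  ] spin -2.036
[0.56286945 0.13722887 0.30650462] [-3.95770163 13.05038575  7.01601495] [3.23566638 1.04734139 0.15681515] 0.009976644148336287
```

Emit:
move_arm --steps '[{"dx": 0, "dy": 0, "dz": 0, "spin": 0.12}, {"dx": 0, "dy": 0, "dz": 0, "spin": 0}, {"dx": 0, "dy": 0, "dz": 0, "spin": 0}]'

```text
time: 23.65
ee_pos: [0.5627, 0.1376, 0.3065]
eef_rot: [0.976, -0.217, -0.001, -0.003]
ft_force: [-5.4, 13.6, 8.6]
width: 0.0098
grip_force: 40.1
```

Run:
```python
from h import *
go([.5631,.1321,.1425],.148);s=st()[0];print(s["ee_pos"],s["ft_force"],s["torque"],s["width"])
```

```text
t 23.65 grasp [0.5628 0.1388 0.1425] yaw -2.0074 j7 -2.08 d(cm) [0.31 0.59 0.  ] spin -2.155
[0.56273477 0.13760015 0.30654486] [-5.3635636  13.64973737  8.5695558 ] [3.53747927 1.39721552 0.10768792] 0.009780173814253069
```

Emit:
move_arm --steps '[{"dx": 0, "dy": 0, "dz": 0, "spin": 0.12}, {"dx": 0, "dy": 0, "dz": 0, "spin": 0.12}, {"dx": 0, "dy": 0, "dz": 0, "spin": 0}]'

```text
time: 23.95
ee_pos: [0.5627, 0.137, 0.3065]
eef_rot: [0.943, -0.334, -0.001, -0.003]
ft_force: [-5.6, 10.5, 11.2]
width: 0.0096
grip_force: 40.0
```

Run:
```python
from h import *
go([.5631,.1321,.1425],.148);s=st()[0];print(s["ee_pos"],s["ft_force"],s["torque"],s["width"])
c=imaging.camera("wrist");np.savez("w9.npz",**c); im=c["img"]
cv2.imwrite("pics/w9.png",im[:,:,::-1]);
g=im.astype(int);m=((g.min(2)>95)&(np.ptp(g,axis=2)<40)).astype(np.uint8);m[:120]=0;m[258:]=0;m[:,:200]=0;m[:,370:]=0
for c in cv2.findContours(m,0,2)[0]:
  if cv2.contourArea(c)>60: print(cv2.minAreaRect(c),cv2.boundingRect(c))
```

```text
t 23.95 grasp [0.5626 0.138  0.1425] yaw -2.252 j7 -2.31 d(cm) [ 0.41  0.43 -0.01] spin -2.4
[0.56267652 0.13703722 0.30647941] [-5.61012869 10.49041616 11.2382955 ] [2.84564492 1.79393412 0.06676663] 0.009552697032525101
((291.9501647949219, 233.95382690429688), (66.71786499023438, 76.25675201416016), 42.79739761352539) (249, 185, 94, 71)
```

Emit:
move_arm --steps '[{"dx": 0, "dy": 0, "dz": -0.3, "spin": 0}, {"dx": 0, "dy": 0, "dz": -0.2, "spin": 0}, {"dx": 0, "dy": 0, "dz": -0.2, "spin": 0}, {"dx": 0, "dy": 0, "dz": 0, "spin": 0}]'

```text
time: 24.4
ee_pos: [0.5628, 0.1333, 0.3122]
eef_rot: [0.943, -0.334, -0.0, -0.0]
ft_force: [0.5, 3.0, -4.8]
width: 0.0098
grip_force: 40.0
```

Run:
```python
from h import *
go([.5631,.1321,.1425],.148);s=st()[0];print(s["ee_pos"],s["ft_force"],s["torque"],s["width"])
```

```text
t 24.4 grasp [0.5627 0.1334 0.1482] yaw -2.2517 j7 -2.31 d(cm) [0.12 0.07 0.57] spin -2.4
[0.56278436 0.13334932 0.31217987] [ 0.45386062  2.97089412 -4.83244604] [0.65901093 0.41890909 0.07207794] 0.009757020399367553
```

Emit:
move_arm --steps '[{"dx": 0, "dy": 0, "dz": -0.2, "spin": 0}, {"dx": 0, "dy": 0, "dz": -0.1, "spin": 0}, {"dx": 0, "dy": 0, "dz": 0, "spin": 0}]'

```text
time: 24.7
ee_pos: [0.5627, 0.1332, 0.3146]
eef_rot: [0.943, -0.334, -0.0, 0.0]
ft_force: [2.6, 4.2, -17.8]
width: 0.0095
grip_force: 40.0
```

Emit:
move_arm --steps '[{"dx": 0, "dy": 0, "dz": -0.2, "spin": 0}, {"dx": 0, "dy": 0, "dz": 0, "spin": 0}]'

```text
time: 24.9
ee_pos: [0.5625, 0.1332, 0.3152]
eef_rot: [0.943, -0.334, -0.0, 0.001]
ft_force: [9.1, 4.0, -34.3]
width: 0.0097
grip_force: 40.0
```

34 N of pull and the lid stays held, so the bolt has caught. I'll press it back down and check that the turn is at its end.

Emit:
move_arm --steps '[{"dx": 0, "dy": 0, "dz": 0.4, "spin": 0}, {"dx": 0, "dy": 0, "dz": 0.4, "spin": 0}, {"dx": 0, "dy": 0, "dz": 0.3, "spin": 0}, {"dx": 0, "dy": 0, "dz": 0, "spin": 0}]'

```text
time: 25.3
ee_pos: [0.5633, 0.1325, 0.307]
eef_rot: [0.942, -0.334, 0.0, -0.0]
ft_force: [-0.1, -0.5, -0.9]
width: 0.0099
grip_force: 40.0
```

Run:
```python
from h import *
go([.5631,.1321,.1425],.148);s=st()[0];print(s["ee_pos"],s["ft_force"],s["torque"],s["width"])
```

```text
t 25.3 grasp [0.5635 0.1325 0.143 ] yaw -2.2526 j7 -2.3 d(cm) [-0.    0.06  0.05] spin -2.401
[0.56331821 0.13252786 0.30697086] [-0.12875435 -0.48836978 -0.9406181 ] [0.05582086 0.19763479 0.0308185 ] 0.009876170068721905
```

Emit:
move_arm --steps '[{"dx": 0, "dy": 0, "dz": 0, "spin": 0.1}, {"dx": 0, "dy": 0, "dz": 0, "spin": 0}]'

```text
time: 25.5
ee_pos: [0.5632, 0.1329, 0.307]
eef_rot: [0.924, -0.382, 0.0, -0.0]
ft_force: [0.4, -0.2, -1.9]
width: 0.0098
grip_force: 40.0
```

Run:
```python
from h import *
go([.5631,.1321,.1425],.148);s=st()[0];print(s["ee_pos"],s["ft_force"],s["torque"],s["width"])
```

```text
t 25.5 grasp [0.5633 0.1329 0.143 ] yaw -2.3539 j7 -2.4 d(cm) [0.04 0.07 0.05] spin -2.502
[0.56322407 0.13285508 0.30699901] [ 0.420408   -0.17493494 -1.91240216] [0.01890889 0.15431668 0.02381764] 0.009774150882919816
```

The key now swings free past the bolt after the end-stop force peak at about 2 rad, and the bolt holds. I'll press the lid fully shut, then release.

Emit:
move_arm --steps '[{"dx": 0, "dy": 0, "dz": 0.15, "spin": 0}, {"dx": 0, "dy": 0, "dz": 0.15, "spin": 0}, {"dx": 0, "dy": 0, "dz": 0, "spin": 0}]'

```text
time: 25.8
ee_pos: [0.5634, 0.1326, 0.3062]
eef_rot: [0.925, -0.38, -0.0, -0.001]
ft_force: [-12.3, -2.5, 26.4]
width: 0.01
grip_force: 40.0
```

I want to be sure the bolt is fully thrown. I'll ease the key back gently and feel where it meets the bolt.

Emit:
move_arm --steps '[{"dx": 0, "dy": 0, "dz": -0.15, "spin": -0.1}, {"dx": 0, "dy": 0, "dz": 0, "spin": -0.1}, {"dx": 0, "dy": 0, "dz": 0, "spin": 0}]'

```text
time: 26.1
ee_pos: [0.5635, 0.1322, 0.3066]
eef_rot: [0.959, -0.284, 0.001, -0.0]
ft_force: [-3.1, -2.3, 10.7]
width: 0.0097
grip_force: 40.0
```

```bash
cat > q.py <<'E'
from h import *
go([.5631,.1321,.1425],.148);s=st()[0];print(s["ee_pos"].round(4) if hasattr(s["ee_pos"],"round") else s["ee_pos"],np.round(s["ft_force"],2),np.round(s["torque"],3))
E
python3 q.py
```

```text
t 26.1 grasp [0.5638 0.1323 0.1426] yaw -2.1463 j7 -2.2 d(cm) [-0.05  0.06  0.01] spin -2.294
[0.5635 0.1322 0.3066] [-3.05 -2.32 10.74] [-0.695  0.952 -0.056]
```

Emit:
move_arm --steps '[{"dx": 0, "dy": 0, "dz": 0, "spin": -0.1}, {"dx": 0, "dy": 0, "dz": 0, "spin": 0}]'

```text
time: 26.3
ee_pos: [0.5635, 0.1318, 0.3066]
eef_rot: [0.972, -0.236, 0.001, -0.0]
ft_force: [-3.9, -4.1, 12.3]
width: 0.0096
grip_force: 40.0
```

```bash
python3 q.py
```

```text
t 26.3 grasp [0.5637 0.1317 0.1426] yaw -2.047 j7 -2.11 d(cm) [-0.07 -0.01  0.01] spin -2.195
[0.5635 0.1318 0.3066] [-3.86 -4.06 12.29] [-1.098  1.29  -0.086]
```

Emit:
move_arm --steps '[{"dx": 0, "dy": 0, "dz": -0.12, "spin": 0}, {"dx": 0, "dy": 0, "dz": 0, "spin": 0}]'

```text
time: 26.5
ee_pos: [0.5632, 0.132, 0.3067]
eef_rot: [0.971, -0.238, 0.0, 0.0]
ft_force: [-1.5, -5.0, 6.6]
width: 0.0097
grip_force: 40.0
```

```bash
python3 q.py
```

```text
t 26.5 grasp [0.5633 0.1318 0.1427] yaw -2.0512 j7 -2.12 d(cm) [-0.03 -0.02  0.02] spin -2.199
[0.5632 0.132  0.3067] [-1.48 -5.05  6.56] [-1.409  0.639 -0.023]
```

Emit:
move_arm --steps '[{"dx": 0, "dy": 0, "dz": 0, "spin": 0.1}, {"dx": 0, "dy": 0, "dz": 0, "spin": 0}]'

```text
time: 26.7
ee_pos: [0.5633, 0.1329, 0.3067]
eef_rot: [0.958, -0.287, 0.0, -0.0]
ft_force: [-0.2, -2.5, 4.5]
width: 0.0097
grip_force: 40.0
```

```bash
python3 q.py
```

```text
t 26.7 grasp [0.5635 0.1329 0.1427] yaw -2.1528 j7 -2.21 d(cm) [0.01 0.08 0.02] spin -2.301
[0.5633 0.1329 0.3067] [-0.16 -2.49  4.5 ] [-0.714  0.191 -0.039]
```

There's real contact from behind at 2.2 rad, so the bit slipped past the bolt's talon under side deflection. To be sure of a full throw I'll turn back and re-throw with the axis held centred.

Emit:
move_arm --steps '[{"dx": 0, "dy": 0, "dz": 0, "spin": -0.13}, {"dx": 0, "dy": 0, "dz": 0, "spin": -0.13}, {"dx": 0, "dy": 0, "dz": 0, "spin": -0.13}, {"dx": 0, "dy": 0, "dz": 0, "spin": -0.13}, {"dx": 0, "dy": 0, "dz": 0, "spin": -0.13}, {"dx": 0, "dy": 0, "dz": 0, "spin": 0}]'

```text
time: 27.3
ee_pos: [0.5633, 0.1309, 0.3067]
eef_rot: [0.999, 0.038, 0.0, 0.001]
ft_force: [-2.1, -8.6, 6.4]
width: 0.01
grip_force: 40.1
```

```bash
python3 q.py
```

```text
t 27.3 grasp [0.5633 0.1305 0.1427] yaw -1.4956 j7 -1.6 d(cm) [-0.01 -0.16  0.02] spin -1.644
[0.5633 0.1309 0.3067] [-2.14 -8.64  6.37] [-2.223  0.704 -0.07 ]
```

Emit:
move_arm --steps '[{"dx": 0, "dy": 0, "dz": 0, "spin": -0.13}, {"dx": 0, "dy": 0, "dz": 0, "spin": -0.13}, {"dx": 0, "dy": 0, "dz": 0, "spin": -0.13}, {"dx": 0, "dy": 0, "dz": 0, "spin": -0.13}, {"dx": 0, "dy": 0, "dz": 0, "spin": 0}]'

```text
time: 27.8
ee_pos: [0.5637, 0.1307, 0.3067]
eef_rot: [0.956, 0.293, 0.0, 0.001]
ft_force: [1.0, -9.4, 4.4]
width: 0.0098
grip_force: 40.1
```

```bash
python3 q.py
```

```text
t 27.8 grasp [0.5639 0.1303 0.1427] yaw -0.976 j7 -1.12 d(cm) [ 0.04 -0.2   0.02] spin -1.124
[0.5637 0.1307 0.3067] [ 1.02 -9.38  4.4 ] [-2.479 -0.174 -0.114]
```

Emit:
move_arm --steps '[{"dx": 0, "dy": 0, "dz": 0, "spin": -0.13}, {"dx": 0, "dy": 0, "dz": 0, "spin": -0.13}, {"dx": 0, "dy": 0, "dz": 0, "spin": -0.13}, {"dx": 0, "dy": 0, "dz": 0, "spin": 0}]'

```text
time: 28.2
ee_pos: [0.5647, 0.1302, 0.3069]
eef_rot: [0.881, 0.472, 0.002, 0.003]
ft_force: [9.8, -10.7, -1.9]
width: 0.0096
grip_force: 40.2
```

```bash
python3 q.py
```

```text
t 28.2 grasp [0.5656 0.1296 0.1429] yaw -0.5867 j7 -0.75 d(cm) [ 0.07 -0.35  0.04] spin -0.735
[0.5647 0.1302 0.3069] [  9.78 -10.74  -1.92] [-2.843 -2.385 -0.175]
```

Emit:
move_arm --steps '[{"dx": 0, "dy": 0, "dz": 0, "spin": -0.13}, {"dx": 0, "dy": 0, "dz": 0, "spin": -0.13}, {"dx": 0, "dy": 0, "dz": 0, "spin": 0}]'

```text
time: 28.5
ee_pos: [0.5648, 0.13, 0.307]
eef_rot: [0.813, 0.582, 0.001, 0.003]
ft_force: [9.3, -9.9, -1.3]
width: 0.0107
grip_force: 41.5
```

```bash
python3 q.py
```

```text
t 28.5 grasp [0.5658 0.1296 0.143 ] yaw -0.3278 j7 -0.5 d(cm) [ 0.15 -0.34  0.05] spin -0.476
[0.5648 0.13   0.307 ] [ 9.26 -9.87 -1.33] [-2.795 -2.588 -0.729]
```

Emit:
move_arm --steps '[{"dx": 0, "dy": 0, "dz": 0.08, "spin": 0.13}, {"dx": 0, "dy": 0, "dz": 0, "spin": 0.13}, {"dx": 0, "dy": 0, "dz": 0, "spin": 0.13}, {"dx": 0, "dy": 0, "dz": 0, "spin": 0.13}, {"dx": 0, "dy": 0, "dz": 0, "spin": 0}]'

```text
time: 29.0
ee_pos: [0.5641, 0.1322, 0.3068]
eef_rot: [0.936, 0.351, 0.002, 0.001]
ft_force: [3.1, -4.7, 8.2]
width: 0.01
grip_force: 39.8
```

```bash
python3 q.py
```

```text
t 29.0 grasp [0.5647 0.1321 0.1428] yaw -0.8539 j7 -1.0 d(cm) [-0.13 -0.1   0.03] spin -1.002
[0.5641 0.1322 0.3068] [ 3.14 -4.68  8.15] [-1.333 -0.621 -0.067]
```

Emit:
move_arm --steps '[{"dx": 0, "dy": 0, "dz": 0, "spin": 0.13}, {"dx": 0, "dy": 0, "dz": 0, "spin": 0.13}, {"dx": 0, "dy": 0, "dz": 0, "spin": 0.13}, {"dx": 0, "dy": 0, "dz": 0, "spin": 0}]'

```text
time: 29.4
ee_pos: [0.5637, 0.1339, 0.3068]
eef_rot: [0.987, 0.164, 0.002, -0.001]
ft_force: [-0.1, 0.4, 8.3]
width: 0.0099
grip_force: 39.9
```

```bash
python3 q.py
```

```text
t 29.4 grasp [0.5641 0.1342 0.1428] yaw -1.2421 j7 -1.37 d(cm) [-0.16  0.17  0.03] spin -1.39
[0.5637 0.1339 0.3068] [-0.05  0.43  8.3 ] [ 0.043  0.17  -0.006]
```

Emit:
move_arm --steps '[{"dx": 0, "dy": 0, "dz": 0, "spin": 0.13}, {"dx": 0, "dy": 0, "dz": 0, "spin": 0.13}, {"dx": 0, "dy": 0, "dz": 0, "spin": 0.13}, {"dx": 0, "dy": 0, "dz": 0, "spin": 0}]'

```text
time: 29.8
ee_pos: [0.5636, 0.1344, 0.3068]
eef_rot: [1.0, -0.03, 0.001, -0.001]
ft_force: [-1.8, 2.4, 8.9]
width: 0.0098
grip_force: 39.9
```

```bash
python3 q.py
```

```text
t 29.8 grasp [0.5641 0.1348 0.1428] yaw -1.6316 j7 -1.73 d(cm) [-0.08  0.28  0.03] spin -1.78
[0.5636 0.1344 0.3068] [-1.76  2.36  8.91] [0.423 0.175 0.055]
```

Emit:
move_arm --steps '[{"dx": 0, "dy": 0, "dz": 0, "spin": 0.13}, {"dx": 0, "dy": 0, "dz": 0, "spin": 0.13}, {"dx": 0, "dy": 0, "dz": 0, "spin": 0.13}, {"dx": 0, "dy": 0, "dz": 0, "spin": 0}]'

```text
time: 30.2
ee_pos: [0.5637, 0.1346, 0.3068]
eef_rot: [0.975, -0.223, 0.001, -0.002]
ft_force: [-0.1, 2.6, 9.5]
width: 0.0094
grip_force: 39.9
```

```bash
python3 q.py
```

```text
t 30.2 grasp [0.5641 0.135  0.1428] yaw -2.0213 j7 -2.1 d(cm) [0.04 0.31 0.02] spin -2.169
[0.5637 0.1346 0.3068] [-0.07  2.56  9.47] [ 0.533  0.089 -0.022]
```

Emit:
move_arm --steps '[{"dx": 0, "dy": 0, "dz": -0.4, "spin": 0}, {"dx": 0, "dy": 0, "dz": -0.3, "spin": 0}, {"dx": 0, "dy": 0, "dz": -0.3, "spin": 0}, {"dx": 0, "dy": 0, "dz": 0, "spin": 0}]'

```text
time: 30.6
ee_pos: [0.5628, 0.1333, 0.3153]
eef_rot: [0.975, -0.223, -0.0, -0.0]
ft_force: [-0.0, 2.2, -3.9]
width: 0.0097
grip_force: 39.9
```

Emit:
move_arm --steps '[{"dx": 0, "dy": 0, "dz": -0.2, "spin": 0}, {"dx": 0, "dy": 0, "dz": 0, "spin": 0}]'

```text
time: 30.8
ee_pos: [0.5628, 0.1332, 0.3173]
eef_rot: [0.975, -0.223, -0.0, -0.0]
ft_force: [-0.8, 2.6, -6.6]
width: 0.0094
grip_force: 39.9
```

The lid lifts freely at 6.6 N, so the bolt really is retracted and the bit is behind the talon. The first throw was complete, then over-turned. I'll press the lid down, slip the bit back past the talon by shifting the shaft inward, and re-throw without over-turning.

Emit:
move_arm --steps '[{"dx": 0, "dy": 0, "dz": 0.5, "spin": 0}, {"dx": 0, "dy": 0, "dz": 0.5, "spin": 0}, {"dx": 0, "dy": 0, "dz": 0.2, "spin": -0.135}, {"dx": 0, "dy": 0, "dz": 0, "spin": -0.135}, {"dx": 0, "dy": 0, "dz": 0, "spin": -0.135}, {"dx": 0, "dy": 0, "dz": 0, "spin": -0.135}, {"dx": 0, "dy": 0, "dz": 0, "spin": -0.135}, {"dx": 0, "dy": 0, "dz": 0, "spin": -0.135}, {"dx": 0, "dy": 0, "dz": 0, "spin": -0.135}, {"dx": 0, "dy": 0, "dz": 0, "spin": -0.12}, {"dx": 0, "dy": 0, "dz": 0, "spin": 0}]'

```text
time: 31.9
ee_pos: [0.564, 0.1317, 0.3067]
eef_rot: [0.953, 0.303, 0.002, 0.001]
ft_force: [0.4, -2.3, 6.3]
width: 0.0098
grip_force: 40.0
```

```bash
python3 q.py
```

```text
t 31.9 grasp [0.5646 0.1317 0.1427] yaw -0.9541 j7 -1.1 d(cm) [-0.1  -0.12  0.02] spin -1.102
[0.564  0.1317 0.3067] [ 0.36 -2.32  6.31] [-0.615 -0.159 -0.011]
```

Emit:
move_arm --steps '[{"dx": -0.4, "dy": 0.15, "dz": -0.05, "spin": 0}, {"dx": 0, "dy": 0, "dz": 0, "spin": -0.13}, {"dx": 0, "dy": 0, "dz": 0, "spin": -0.13}, {"dx": 0, "dy": 0, "dz": 0, "spin": -0.13}, {"dx": 0, "dy": 0, "dz": 0, "spin": 0}]'

```text
time: 32.4
ee_pos: [0.5613, 0.1281, 0.3066]
eef_rot: [0.877, 0.481, 0.001, 0.001]
ft_force: [2.6, -2.4, 4.7]
width: 0.01
grip_force: 40.0
```

```bash
python3 q.py
```

```text
t 32.4 grasp [0.5617 0.1279 0.1426] yaw -0.5667 j7 -0.73 d(cm) [ 0.43 -0.11  0.01] spin -0.715
[0.5613 0.1281 0.3066] [ 2.58 -2.36  4.68] [-0.918 -0.245  0.117]
```

Emit:
move_arm --steps '[{"dx": 0, "dy": 0, "dz": 0, "spin": -0.13}, {"dx": 0, "dy": 0, "dz": 0, "spin": -0.13}, {"dx": 0, "dy": 0, "dz": 0, "spin": 0}]'

```text
time: 32.7
ee_pos: [0.5611, 0.1288, 0.3066]
eef_rot: [0.807, 0.59, 0.001, 0.001]
ft_force: [3.0, -2.5, 5.7]
width: 0.0098
grip_force: 40.0
```

```bash
python3 q.py
```

```text
t 32.7 grasp [0.5614 0.1289 0.1426] yaw -0.3085 j7 -0.48 d(cm) [0.36 0.06 0.01] spin -0.456
[0.5611 0.1288 0.3066] [ 3.   -2.52  5.67] [-0.618 -0.481 -0.028]
```

Emit:
move_arm --steps '[{"dx": 0, "dy": 0, "dz": 0, "spin": -0.13}, {"dx": 0, "dy": 0, "dz": 0, "spin": 0}]'

```text
time: 32.9
ee_pos: [0.561, 0.1292, 0.3066]
eef_rot: [0.767, 0.641, 0.001, 0.0]
ft_force: [2.0, -0.1, 5.8]
width: 0.0096
grip_force: 40.0
```

```bash
python3 q.py
```

```text
t 32.9 grasp [0.5613 0.1293 0.1426] yaw -0.1787 j7 -0.36 d(cm) [0.31 0.13 0.01] spin -0.327
[0.561  0.1292 0.3066] [ 2.03 -0.14  5.77] [-0.305 -0.351  0.018]
```

The bit is back in front of the talon, since torque stayed near zero. Now I'll recentre and re-throw.

Emit:
move_arm --steps '[{"dx": 0, "dy": 0, "dz": 0, "spin": -0.12}, {"dx": 0.3, "dy": 0.2, "dz": 0, "spin": 0}, {"dx": 0, "dy": 0, "dz": 0, "spin": 0}]'

```text
time: 33.2
ee_pos: [0.5629, 0.1318, 0.3065]
eef_rot: [0.729, 0.684, -0.0, 0.0]
ft_force: [-1.7, -2.8, 9.3]
width: 0.0098
grip_force: 40.0
```

```bash
python3 q.py
```

```text
t 33.2 grasp [0.5628 0.1318 0.1425] yaw -0.0631 j7 -0.25 d(cm) [0.03 0.02 0.  ] spin -0.211
[0.5629 0.1318 0.3065] [-1.73 -2.81  9.27] [-0.746  0.535  0.   ]
```

Emit:
move_arm --steps '[{"dx": 0, "dy": 0, "dz": 0, "spin": 0.12}, {"dx": 0, "dy": 0, "dz": 0, "spin": 0.12}, {"dx": 0, "dy": 0, "dz": 0, "spin": 0.12}, {"dx": 0, "dy": 0, "dz": 0, "spin": 0.12}, {"dx": 0, "dy": 0, "dz": 0, "spin": 0.12}, {"dx": 0, "dy": 0, "dz": 0, "spin": 0}]'

```text
time: 33.8
ee_pos: [0.5622, 0.1334, 0.3065]
eef_rot: [0.899, 0.437, -0.0, -0.001]
ft_force: [-6.2, 1.2, 11.5]
width: 0.0095
grip_force: 40.0
```

```bash
python3 q.py
```

```text
t 33.8 grasp [0.562  0.1337 0.1425] yaw -0.666 j7 -0.83 d(cm) [-0.05  0.18  0.  ] spin -0.814
[0.5622 0.1334 0.3065] [-6.18  1.22 11.49] [0.357 1.405 0.025]
```

Emit:
move_arm --steps '[{"dx": -0.05, "dy": 0.2, "dz": 0, "spin": 0.12}, {"dx": 0, "dy": 0, "dz": 0, "spin": 0.12}, {"dx": 0, "dy": 0, "dz": 0, "spin": 0.12}, {"dx": -0.05, "dy": 0.1, "dz": 0, "spin": 0.12}, {"dx": 0, "dy": 0, "dz": 0, "spin": 0.1}, {"dx": 0, "dy": 0, "dz": 0, "spin": 0}]'

```text
time: 34.4
ee_pos: [0.5637, 0.1326, 0.3067]
eef_rot: [0.987, 0.163, 0.0, -0.002]
ft_force: [-3.8, 8.3, 10.0]
width: 0.0095
grip_force: 40.1
```

```bash
python3 q.py
```

```text
t 34.4 grasp [0.5636 0.1333 0.1427] yaw -1.2434 j7 -1.37 d(cm) [-0.09  0.1   0.02] spin -1.391
[0.5637 0.1326 0.3067] [-3.78  8.35 10.  ] [2.054 1.069 0.122]
```

Emit:
move_arm --steps '[{"dx": 0, "dy": 0, "dz": 0, "spin": 0.1}, {"dx": 0, "dy": 0, "dz": 0, "spin": 0.08}, {"dx": 0, "dy": 0, "dz": 0, "spin": 0}]'

```text
time: 34.7
ee_pos: [0.5639, 0.1325, 0.3067]
eef_rot: [0.997, 0.074, 0.0, -0.002]
ft_force: [-2.3, 8.0, 9.2]
width: 0.0097
grip_force: 40.1
```

```bash
python3 q.py
```

```text
t 34.7 grasp [0.5639 0.1332 0.1427] yaw -1.4228 j7 -1.54 d(cm) [-0.1   0.1   0.02] spin -1.571
[0.5639 0.1325 0.3067] [-2.31  8.01  9.16] [2.067 0.702 0.083]
```

Emit:
move_arm --steps '[{"dx": 0, "dy": 0, "dz": 0, "spin": 0.1}, {"dx": 0, "dy": 0, "dz": 0, "spin": 0}]'

```text
time: 34.9
ee_pos: [0.564, 0.1325, 0.3067]
eef_rot: [1.0, 0.024, 0.0, -0.002]
ft_force: [-1.4, 8.7, 8.8]
width: 0.0096
grip_force: 40.1
```

```bash
python3 q.py
```

```text
t 34.9 grasp [0.5641 0.1333 0.1427] yaw -1.5232 j7 -1.63 d(cm) [-0.1   0.11  0.02] spin -1.671
[0.564  0.1325 0.3067] [-1.39  8.71  8.81] [2.197 0.528 0.141]
```

Emit:
move_arm --steps '[{"dx": 0, "dy": 0.1, "dz": 0, "spin": 0.1}, {"dx": 0, "dy": 0, "dz": 0, "spin": 0}]'

```text
time: 35.1
ee_pos: [0.564, 0.1329, 0.3068]
eef_rot: [1.0, -0.026, 0.0, -0.003]
ft_force: [-2.1, 12.4, 7.2]
width: 0.0097
grip_force: 40.2
```

```bash
python3 q.py
```

```text
t 35.1 grasp [0.5641 0.134  0.1428] yaw -1.6219 j7 -1.72 d(cm) [-0.09  0.19  0.03] spin -1.77
[0.564  0.1329 0.3068] [-2.07 12.44  7.21] [3.446 0.455 0.194]
```

Emit:
move_arm --steps '[{"dx": 0, "dy": 0.2, "dz": 0, "spin": 0.08}, {"dx": 0, "dy": 0, "dz": 0, "spin": 0}]'

```text
time: 35.3
ee_pos: [0.5638, 0.1325, 0.3069]
eef_rot: [0.998, -0.064, 0.0, -0.005]
ft_force: [-1.9, 17.6, 7.3]
width: 0.0097
grip_force: 40.3
```

```bash
python3 q.py
```

```text
t 35.3 grasp [0.564  0.134  0.1429] yaw -1.6996 j7 -1.79 d(cm) [-0.07  0.2   0.04] spin -1.848
[0.5638 0.1325 0.3069] [-1.95 17.56  7.26] [4.778 0.329 0.329]
```

Torque is 0.33 N m and climbing, three times the throwing torque, so that is the end stop. I'll relax sideways and tug.

Emit:
move_arm --steps '[{"dx": 0, "dy": -0.3, "dz": 0, "spin": 0}, {"dx": 0, "dy": 0, "dz": -0.4, "spin": 0}, {"dx": 0, "dy": 0, "dz": -0.3, "spin": 0}, {"dx": 0, "dy": 0, "dz": -0.2, "spin": 0}, {"dx": 0, "dy": 0, "dz": 0, "spin": 0}]'

```text
time: 35.8
ee_pos: [0.5629, 0.1328, 0.3134]
eef_rot: [0.998, -0.064, -0.003, -0.002]
ft_force: [-3.1, 9.9, -5.2]
width: 0.0099
grip_force: 40.0
```

Emit:
move_arm --steps '[{"dx": 0, "dy": 0, "dz": -0.2, "spin": 0}, {"dx": 0, "dy": 0, "dz": 0, "spin": 0}]'

```text
time: 36.0
ee_pos: [0.5629, 0.1329, 0.3147]
eef_rot: [0.998, -0.064, -0.002, -0.001]
ft_force: [-0.1, 10.3, -11.9]
width: 0.0094
grip_force: 40.0
```

Emit:
move_arm --steps '[{"dx": 0, "dy": 0, "dz": -0.2, "spin": 0}, {"dx": 0, "dy": 0, "dz": 0, "spin": 0}, {"dx": 0, "dy": 0, "dz": 0, "spin": 0}]'

```text
time: 36.3
ee_pos: [0.5627, 0.133, 0.3151]
eef_rot: [0.998, -0.064, -0.003, -0.001]
ft_force: [7.5, 11.2, -27.4]
width: 0.0099
grip_force: 40.0
```

The bolt holds at 27 N. I'll press the lid shut and release.

Emit:
move_arm --steps '[{"dx": 0, "dy": 0, "dz": 0.5, "spin": 0}, {"dx": 0, "dy": 0, "dz": 0.4, "spin": 0}, {"dx": 0, "dy": -0.1, "dz": 0.25, "spin": 0}, {"dx": 0, "dy": 0, "dz": 0, "spin": 0}]'

```text
time: 36.7
ee_pos: [0.5632, 0.1333, 0.3069]
eef_rot: [0.998, -0.064, -0.002, -0.002]
ft_force: [-7.4, 7.3, 5.2]
width: 0.0096
grip_force: 40.0
```

```bash
python3 q.py
```

```text
t 36.7 grasp [0.5625 0.1339 0.1429] yaw -1.6999 j7 -1.8 d(cm) [0.08 0.17 0.04] spin -1.848
[0.5632 0.1333 0.3069] [-7.38  7.33  5.25] [2.138 2.011 0.074]
```

Press a touch more, then open and withdraw upward.

Emit:
move_arm --steps '[{"dx": 0, "dy": 0, "dz": 0.15, "spin": 0}, {"dx": 0, "dy": 0, "dz": 0, "spin": 0}]'

```text
time: 36.9
ee_pos: [0.5633, 0.1332, 0.3066]
eef_rot: [0.998, -0.065, -0.002, -0.002]
ft_force: [-12.4, 6.8, 18.2]
width: 0.0097
grip_force: 40.0
```

Emit:
move_arm --steps '[{"dx": 0, "dy": 0, "dz": 0, "spin": 0}, {"dx": 0, "dy": 0, "dz": 0, "spin": 0}, {"dx": 0, "dy": 0, "dz": 0, "spin": 0}, {"dx": 0, "dy": 0, "dz": 0, "spin": 0}, {"dx": 0, "dy": 0, "dz": 0, "spin": 0}, {"dx": 0, "dy": 0, "dz": -2, "spin": 0}, {"dx": 0, "dy": 0, "dz": -4, "spin": 0}, {"dx": 0, "dy": 0, "dz": -4, "spin": 0}, {"dx": 4, "dy": 0, "dz": 0, "spin": 0}, {"dx": 4, "dy": 0, "dz": 0, "spin": 0}, {"dx": 0, "dy": 0, "dz": 0, "spin": 0}]' --claw 4

```text
time: 38.0
ee_pos: [0.6467, 0.1199, 0.4039]
eef_rot: [0.998, -0.064, -0.0, 0.002]
ft_force: [-0.6, 1.0, -1.2]
width: 0.0399
grip_force: 0.0
```

Run:
```python
from h import *
s=st()[0];print(s["ee_pos"],s["ft_force"],s["width"])
for n in("top","scene"):
  c=imaging.camera(n); np.savez(n+"9.npz",**c); g=c["img"].astype(int)
  print(n,"collar",proj(c,[.563,.132,.12]).round(1),"bow",proj(c,[.563,.132,.16]).round(1))
  c0=np.load(n+"0.npz")["img"].astype(int)
  # stand keys: metallic pixel counts around each slot, before/now
  for k in([.5326,-.2117,.09],[.5374,-.2715,.09],[.5416,-.3312,.09]):
    u,v=proj(c,k).astype(int); f=lambda a:int(((a[v-9:v+10,u-9:u+10].min(2)>85)&(np.ptp(a[v-9:v+10,u-9:u+10],axis=2)<35)).sum()); print((u,v),f(c0),f(g))
  # key bow in lock
  u,v=proj(c,[.563,.132,.14]).astype(int); a=g[v-14:v+15,u-14:u+15]; print(((a.min(2)>115)&(np.ptp(a,axis=2)<30)).astype(int).sum())
  # lid edges drift: compare bystanders
  print("diff px",[(int((np.abs(g-c0)[y:y+40,x:x+40].max(2)>60).sum())) for x,y in ([(105,180),(335,130),(360,150),(135,235)] if n=="top" else [(405,275),(160,210),(155,185),(400,225)])])
```

```text
[0.64671366 0.11988939 0.40387459] [-0.56156714  0.98445651 -1.21758856] 0.03986467152555115
top collar [220.9 193.8] bow [219.3 191.4]
(np.int64(332), np.int64(204)) 48 41
(np.int64(351), np.int64(202)) 44 0
(np.int64(370), np.int64(201)) 47 51
11
diff px [0, 0, 0, 73]
scene collar [327.8 237.3] bow [328.9 230.7]
(np.int64(232), np.int64(185)) 62 61
(np.int64(215), np.int64(179)) 53 8
(np.int64(199), np.int64(172)) 47 48
0
diff px [0, 0, 0, 0]
```

```bash
python3 -c "
from bench import job
print(job.close_job())"
```

```text
the job is handed in; nothing more can be done
None
```

The tea chest is locked: the lid is pressed down, the slot 2 key is turned to its stop and left in the lock, and the bolt held a 27 N tug. The wrong key tried first is back in slot 3, and the slot 1 key was never moved. On the first throw I over-turned the key and had to unlock and re-throw, so I tugged again afterwards. I handed the job in without a verdict coming back.

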